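Lean the washed board up to dry

ROBOT

A 6-joint arm with a two-finger parallel gripper is mounted at the origin on a cart in front of the work surface, level with it; the furniture and walls round the work are solid. World frame = base frame: x ahead of the robot, y to its left, z up, the work surface at z = 0. Lengths are in m, angles in rad, forces in N, time in s.
With the tool pointing down it reaches from about 0.275 to 1 m from the base axis. Payload 8.4 kg.
Tool frame: the origin (TCP) lies midway between the tips of the shut fingers; the grasp point (between the pads) lies 19 mm behind it; z points along the fingers, y is the line along which they close (so a half turn about z gives the same grasp; the last joint's range is limited). The gripper opens to 85 mm and grips with 20 to 120 N. Pads are 22 mm wide; open, the fingers measure 114 mm over their backs; the gripper's body (76 mm by 85 mm) begins 54 mm behind the grasp point. The pads swing forward as they close: fully open they stand 13 mm farther back than shut.
Start: joints at [1.173, 0.353, 1.633, -0, 1.155, -0.002], TCP at [0.241, 0.577, 0.231] pointing down, gripper open.
Joint ranges: [-2.63, 2.63], [-0.92, 2.1], [0.06, 2.66], [-1.3, 4.44], [0, 2.69], [-3.02, 3.02]. Speed limits (rad/s): [2.22, 2.22, 2.79, 3.14, 3.14, 3.14].

INTERFACE

Orientations are given as a 3x3 rotation matrix whose columns are the frame's x, y, z axes.
In Python, from rig import robot gives the robot as it stands. The module is installed in compiled form; this text tells all that it offers.
- The arm moves only by the tool jog_arm, never from a script. Its argument "motion" is one flat list of numbers, 7 for each row, row after row: the turn, a rotation vector about the tool's x, y, z in rad, then the shift along the tool's x, y, z in cm, then the opening, from -1 (shut) to 1 (fully open). In form: [rx, ry, rz, tx, ty, tz, claw, rx, ry, rz, tx, ty, tz, claw, ...]. A call has 1 to 8 rows; each row shifts and turns the commanded pose from where the row before left it, along the tool's axes as they then stand; what a row does not reach is not made up. A row lasts 1/10 s, in which the tool goes at most 50 mm and 8.59 degrees, less where a joint would pass 70% of its speed; a pose out of reach is approached as far as the arm can. A call with a gripper value outside its range is refused whole. The fingers move at their own pace and stop on an object; "force" is the grip in N (left out, the last holds). Time passes only in rows, so rows that do not move let the fingers close. It gives the time, the measured TCP pose, the force, the opening and the grip force at its end, in the units of the state.
- robot.observe(): the state, without advancing time (a new reading comes with each control period).
- robot.camera(name): name is "scene" or "top" or "wrist"; returns a dict with "img" (400x640x3 uint8, red, green, blue), "fx", "fy", "cx", "cy" (pixels), "view" (4x4, takes a point from world to camera coordinates). Camera axes: x right, y down, z forward; pixel columns grow to the right and rows downward; lengths in m; the calibration is good to about 2 mm. A picture is of the moment at which its call begins. There is no depth.
- robot.sign_off(): hands the job in; it is judged then, once.
The state is a dict: "time_s": time; "qpos": joint angles; "qd": joint speeds; "joint_torque": joint torques, N m; "ee_pos": TCP position; "ee_rot": TCP orientation; "force": force on the tool from outside, world axes, zero at the start; "moment": the same for the moment, N m; "opening": finger opening in m; "grasp_force": force on a finger pad.
Only numpy, scipy, OpenCV 4.12 (cv2) and the standard library are available. Lean on these libraries where they do the work, as an engineer would, in place of code of your own. Each camera call takes 0.05 s, during which the arm holds its last target. There are 200 camera calls.

TASK

Lift the small two-tone chopping board out of the wooden rack and lean it, dark end up, square against the front of the low steel splash guard near its middle, its foot on the worktop, about 15 degrees off upright. Stand the honey jar on the worktop in front of it, touching the middle of the board's foot, so that the foot cannot slide out. Be gentle: do not bang or press the board hard on the guard or the jar hard on the board, keep the jar upright, and leave the mug, the glass and the spice jar alone.

Things in the scene. Friction and masses are not known exactly. Their poses are not given: they have to be found in the camera images.
- chop_board: Small chopping board, loose, 14 mm thick (its x), 150 mm wide (its y), 180 mm high (its z), about 0.3 kg; pale wood with a dark wooden end, the upper 50 mm. Both faces are flat and alike; either may face the guard. Origin: centre of the lower (pale) end; z points to the dark end. It starts upright on edge in the middle slot of the rack, its lower end 10 mm above the worktop.
- rack: Wooden rack, fixed: floor 110 x 110 x 10 mm with four rows of thin upright dowels that reach 69 mm above the worktop; the slots between the rows run along its y and are 19 mm wide. Origin: centre of its underside on the worktop; x runs across the slots. Lift the board straight up by at least 65 mm to clear it.
- splash_guard: Low splash guard, fixed: upright steel plate 14 mm thick (its x), 260 mm long (its y), 100 mm high. Origin: centre of the plate's underside on the worktop. Its front face, towards the robot, is the plane x = -7 mm; a low flange and struts stand only behind it. The board is higher than the guard and comes to rest on the guard's front top edge (at x = -7 mm, z = 100 mm).
- honey: Honey jar with a red lid, loose, 100 mm high, about 0.44 kg; body about 60 mm across, lid 65 mm across from 88 mm up, fixed to it, so that the jar can be lifted by lid or body. Origin: centre of its underside; z up.
- mug: White mug with small leaves, loose, 92 mm across without its handle, 95 mm high; leave alone. Origin: centre of its underside.
- glass: Clear tumbler, loose, 81 mm across, 93 mm high, behind the guard; leave alone. Origin: centre of its underside.
- spice: Small glass spice jar with a red lid, loose, 45 mm across, 106 mm high; leave alone. Origin: centre of its underside.
Things that resemble listed ones, but are neither listed nor needed, are in the scene too. Of the things shaped like the chop_board, the wooden one is meant.

How it is judged:
At the end, for the whole second after the job is handed in: Board against the guard's front, lower end on the worktop, dark end up, leaning 7.5 to 25.8 degrees, within 7 degrees of parallel to the guard and 60 mm of its middle. Jar upright in front, within about 3 mm of the board's foot and 40 mm of its middle. Both at rest (contact force between chop_board and splash_guard above 0.1 N and height (world z) of chop_board below 0.012 m and ((angle between chop_board's own z axis and vertical between 0.13 and 0.28 rad and x of honey in the frame of chop_board between -0.04 and 0.04 m) or (angle between chop_board's own z axis and vertical between 0.28 and 0.45 rad and x of honey in the frame of chop_board between -0.0385 and 0.0385 m)) and angle between the y axis of chop_board and the y axis of splash_guard, either way round below 0.12 rad and y of chop_board in the frame of splash_guard between -0.06 and 0.06 m and x of chop_board in the frame of splash_guard below -0.007 m and y of honey in the frame of chop_board between -0.04 and 0.04 m and x of honey in the frame of splash_guard below -0.04 m and angle between honey's own z axis and vertical below 0.1 rad and height (world z) of honey below 0.01 m and linear speed of each of chop_board, honey below 0.01 m/s); the robot touches nothing.
It fails at once if the board bangs or presses on the splash guard with more than 25 N (contact force between chop_board and splash_guard above 25 N).
It fails at once if the jar presses on the board with more than 20 N (contact force between chop_board and honey above 20 N).
It fails at once if the honey jar is tipped by more than 30 degrees (angle between honey's own z axis and vertical above 0.52 rad).
It fails at once if the mug, the glass or the spice jar is moved by more than 25 mm or tipped over (distance of any of mug, glass, spice from where it was at the start of the episode above 0.025 m or angle between any of mug, glass, spice's own z axis and vertical above 0.4 rad).
It also fails if it takes over 67 s, if anything falls off the work surface, if the arm or the gripper's body presses on something with over 40 N, if the wrist force passes 120 N, or if a joint passes its speed limit or range.

## Working session

There is one attempt and no reset: what is moved stays moved. The work goes in short steps, Python scripts to look and compute and a tool call to move; the robot and the scene stay as the last step left them, time stands still between calls to the robot, and variables do not carry over. Pictures are saved under pics/ and viewed, at most 10 in all, crops included, and the job is handed in when it is done.

Besides the shell and the picture viewer there is one more tool, called after "Request:" as name(argument=value, ...), one argument or row to a line, values as JSON. jog_arm: Moves the arm, as the interface text tells. Its arguments: {"type":"object","properties":{"motion":{"type":"array"},"force":{"type":"number"}},"required":["motion"]}

```bash
mkdir -p pics
python3 - <<'E'
from rig import robot
import cv2,numpy as np,pickle
d={}
for n in ["scene","top","wrist"]:
    c=robot.camera(n); d[n]=c
    cv2.imwrite(f"pics/{n}0.png",c["img"][:,:,::-1])
    print(n,c["fx"],c["fy"],c["cx"],c["cy"]);print(np.round(c["view"],4).tolist())
pickle.dump(d,open("c0.pkl","wb"))
s=robot.observe();print(s["time_s"],s["ee_pos"],s["ee_rot"],s["opening"])
E
```

```text
scene 412.83418827544347 412.83418827544347 321.53736812841964 203.64975232935006
[[0.548, -0.8364, -0.0113, -0.3065], [-0.4589, -0.2893, -0.8401, 0.2755], [0.6994, 0.4656, -0.5423, 0.8832], [0.0, 0.0, 0.0, 1.0]]
top 376.72895798231394 376.72895798231394 319.72708648573933 199.51827715092122
[[0.0196, -0.9998, -0.0074, -0.0126], [-0.9935, -0.0187, -0.1122, 0.5242], [0.1121, 0.0096, -0.9937, 0.9991], [0.0, 0.0, 0.0, 1.0]]
wrist 342.8703732420783 342.8703732420783 320.4502579512818 199.6674273155243
[[0.3862, 0.9224, -0.0018, -0.6241], [0.8787, -0.3673, 0.305, -0.0411], [0.2807, -0.1194, -0.9523, 0.3813], [0.0, 0.0, 0.0, 1.0]]
0.15 [0.24081287 0.57634575 0.23069107] [[-9.22686793e-01  3.85550091e-01 -4.58157337e-04]
 [ 3.85550362e-01  9.22686233e-01 -1.01686668e-03]
 [ 3.06824272e-05 -1.11489218e-03 -9.99999378e-01]] 0.08530518078983249
```

View pics/scene0.png

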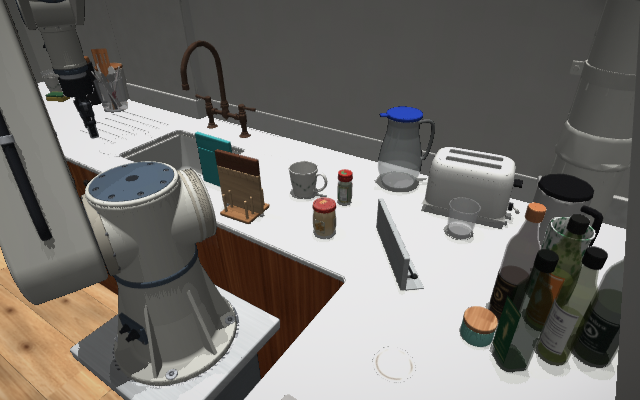

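View pics/top0.png

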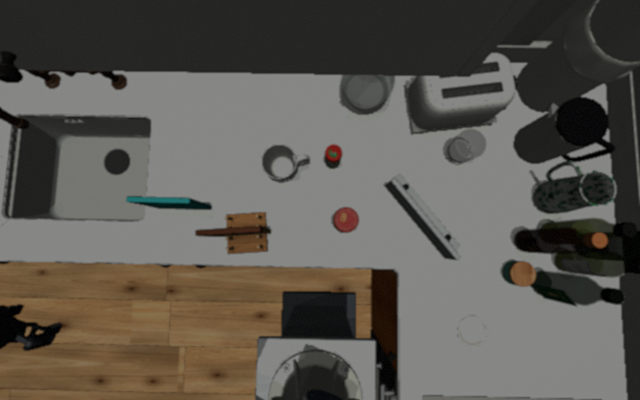

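The scene shows a wooden board with a dark end in the rack (scene 238,175; top 233,231) and a teal lookalike board (scene 212,158; top 168,202). For the jar, the candidates are honey (scene 324,217; top 346,219), the smaller spice jar (scene 345,187; top 333,154) and a wood-lidded jar (scene 478,325). The guard runs from top (395,180) to (455,255). I choose the wooden board and the red-lidded jar at top (346,219), and will check them in a crop.

Run:
```python
import cv2
a=cv2.imread("pics/top0.png")[160:280,190:270]; b=cv2.imread("pics/top0.png")[160:280,325:475]
f=lambda i:cv2.resize(i,None,fx=3.3,fy=3.3,interpolation=cv2.INTER_CUBIC)
cv2.imwrite("pics/topc.png",cv2.convertScaleAbs(cv2.hconcat([f(a),f(b)]),alpha=1.4))
c=cv2.imread("pics/scene0.png")[135:295,205:430]
cv2.imwrite("pics/scc.png",cv2.resize(c,None,fx=3.5,fy=3.5,interpolation=cv2.INTER_CUBIC))
```

```text
(no output)
```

View pics/topc.png

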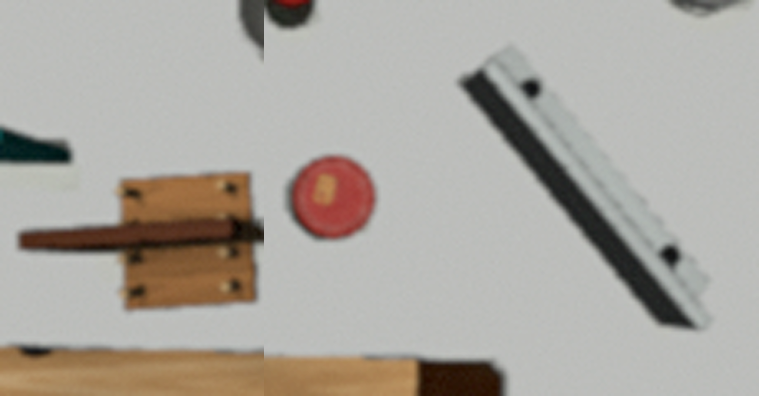

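View pics/scc.png

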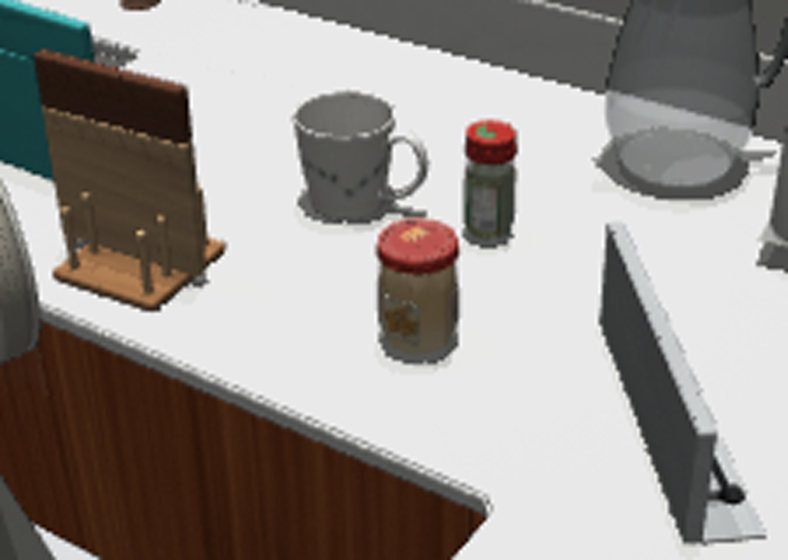

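The crops confirm the choice: the two-tone wooden board stands in the rack, its top edge in the top crop running from (19,240) to (238,228). The honey lid is centred at (333,197), and the guard's front top edge runs from (485,68) to (690,326).

```bash
cat > h.py <<'E'
import numpy as np,pickle
def ray(c,u,v,z):
    R=c["view"][:3,:3];t=c["view"][:3,3];o=-R.T@t
    d=R.T@np.array([(u-c["cx"])/c["fx"],(v-c["cy"])/c["fy"],1]);return o+d*(z-o[2])/d[2]
def proj(c,p):
    q=c["view"][:3,:3]@np.array(p)+c["view"][:3,3];return np.array([c["fx"]*q[0]/q[2]+c["cx"],c["fy"]*q[1]/q[2]+c["cy"]])
E
python3 - <<'E'
from h import *
d=pickle.load(open("c0.pkl","rb"));T=d["top"];S=d["scene"];np.set_printoptions(precision=4,suppress=True)
A=lambda x,y:(190+x/3.3-.35,160+y/3.3-.35)
B=lambda x,y:(325+(x-264)/3.3-.35,160+y/3.3-.35)
C=lambda x,y:(205+x/3.5-.35,135+y/3.5-.35)
for n,p,z in [("bl",A(19,240),.19),("br",A(238,228),.19),("r1",A(122,180),.01),("r2",A(248,173),.01),("r3",A(257,298),.01),("r4",A(126,308),.01),("hon",B(333,197),.1),("gf",B(485,68),.1),("gn",B(690,326),.1),("gbf",B(461,82),.0),("gbn",B(660,323),.0)]: print(n,ray(T,*p,z))
for n,p,z in [("bl",C(37,55),.19),("br",C(187,90),.19),("honbase",C(418,345),.0),("honlid",C(418,240),.1),("gf",C(609,225),.1),("gn",C(698,436),.1),("gbf",C(601,321),.0),("gbn",C(690,540),.0),
("r_l",C(55,272),.01),("r_n",C(153,303),.01),("r_r",C(224,245),.01)]: print("S",n,ray(S,*p,z))
E
```

```text
bl [0.4254 0.2784 0.19  ]
br [0.4366 0.1269 0.19  ]
r1 [0.4807 0.2552 0.01  ]
r2 [0.4886 0.1493 0.01  ]
r3 [0.3846 0.1381 0.01  ]
r4 [0.3742 0.2468 0.01  ]
hon [ 0.4672 -0.0695  0.1   ]
gf [ 0.5693 -0.1858  0.1   ]
gn [ 0.375 -0.34   0.1  ]
gbf [ 0.5737 -0.1835  0.    ]
gbn [ 0.3734 -0.3495  0.    ]
S bl [0.4174 0.2738 0.19  ]
S br [0.4345 0.1256 0.19  ]
S honbase [ 0.4627 -0.072   0.    ]
S honlid [ 0.4649 -0.0715  0.1   ]
S gf [ 0.5633 -0.1867  0.1   ]
S gn [ 0.3663 -0.3485  0.1   ]
S gbf [ 0.5716 -0.1822  0.    ]
S gbn [ 0.3768 -0.3484  0.    ]
S r_l [0.3713 0.2431 0.01  ]
S r_n [0.3817 0.1399 0.01  ]
S r_r [0.483  0.1465 0.01  ]
```

```bash
cat >> h.py <<'E'
from scipy.spatial.transform import Rotation as Ro
def go(p,th,tilt=0):
    """shift (cm, present tool axes) and the turn to TCP p, tool y at heading th deg, then turned by tilt deg about tool x"""
    from rig import robot
    s=robot.observe();R=np.array(s["ee_rot"]);a=np.radians(th)
    y=np.array([np.cos(a),np.sin(a),0]);z=np.array([0,0,-1.]);G=np.c_[np.cross(y,z),y,z]@Ro.from_euler("x",tilt,degrees=True).as_matrix()
    np.set_printoptions(precision=3,suppress=True)
    print("t",round(s["time_s"],2),"pos",s["ee_pos"],"shift cm",R.T@(np.array(p)-s["ee_pos"])*100,"turn",Ro.from_matrix(R.T@G).as_rotvec(),"F",s["force"],"shift in new axes",G.T@(np.array(p)-s["ee_pos"])*100)
E
python3 -c "
from h import *
go([.431,.190,.27],5.2)"
```

```text
t 0.15 pos [0.241 0.576 0.231] shift cm [-32.444 -28.319  -3.9  ] turn [-0.001  0.001  1.084] F [-0.085 -0.086  0.936] shift in new axes [-40.199  15.439  -3.931]
```

Request:
jog_arm(
  motion=[0,0,0,0,0,-3.9,1,0,0,0,-3.6,-3.1,0,1,0,0,0,-3.6,-3.1,0,1,0,0,0,-3.6,-3.1,0,1,0,0,0,-3.6,-3.1,0,1,0,0,0,-3.6,-3.1,0,1,0,0,0,-3.6,-3.1,0,1,0,0,0,-3.6,-3.1,0,1],
  force=40,
)

```text
time_s: 0.95
ee_pos: [0.3902, 0.2775, 0.2703]
ee_rot: [[-0.923, 0.385, 0.0], [0.385, 0.923, 0.0], [-0.0, 0.0, -1.0]]
force: [1.1, 0.9, -0.0]
opening: 0.0855
grasp_force: 0.0
```

Request:
jog_arm(
  motion=[0,0,0,-3.6,-3.1,0,1,0,0,0.14,0,0,0,1,0,0,0.14,0,0,0,1,0,0,0.14,0,0,0,1,0,0,0.14,0,0,0,1,0,0,0.14,0,0,0,1,0,0,0.14,0,0,0,1,0,0,0.14,0,0,0,1],
)

```text
time_s: 1.75
ee_pos: [0.4109, 0.2367, 0.2701]
ee_rot: [[-0.188, 0.982, -0.0], [0.982, 0.188, -0.0], [-0.0, -0.0, -1.0]]
force: [-0.3, 0.0, -0.5]
opening: 0.0853
grasp_force: 0.0
```

Request:
jog_arm(
  motion=[0,0,0.1,0,0,0,1,0,0,0,0,0,0,1,0,0,0,0,0,0,1],
)

```text
time_s: 2.05
ee_pos: [0.411, 0.2367, 0.2702]
ee_rot: [[-0.098, 0.995, -0.0], [0.995, 0.098, -0.0], [-0.0, -0.0, -1.0]]
force: [-0.7, -0.4, 0.1]
opening: 0.0853
grasp_force: 0.0
```

Run:
```python
from h import *
from rig import robot
import cv2
go([.431,.190,.27],5.2)
c=robot.camera("wrist");pickle.dump(c,open("w1.pkl","wb"))
cv2.imwrite("pics/w1.png",c["img"][:,:,::-1])
```

```text
t 2.05 pos [0.411 0.237 0.27 ] shift cm [-4.848  1.538  0.016] turn [-0.     0.     0.007] F [-0.652 -0.37   0.107] shift in new axes [-4.837  1.573  0.016]
```

View pics/w1.png

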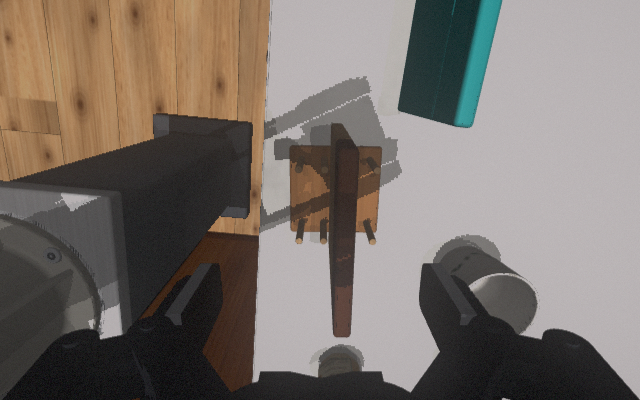

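The wrist view shows the board's top edge running from (342,336) to about (346,140). The teal board is well off to the upper right, and the open fingers straddle the board's line.

Run:
```python
from h import *
c=pickle.load(open("w1.pkl","rb"))
a=ray(c,342,336,.19);b=ray(c,346,140,.19);m=(a+b)/2;d=b-a
th=np.degrees(np.arctan2(d[1],d[0]))-90
print(a,b,m,np.linalg.norm(d),th)
print("w",np.linalg.norm(ray(c,333,330,.19)-ray(c,351,330,.19)))
go([m[0],m[1]-.005,.15],th)
```

```text
[0.43941742 0.13197289 0.19      ] [0.42414292 0.28470366 0.19      ] [0.43178017 0.20833828 0.19      ] 0.153492670011593 5.711122915674807
w 0.014077246004201965
t 2.1 pos [0.411 0.237 0.27 ] shift cm [-3.529  1.742 12.021] turn [-0.     0.    -0.002] F [ 0.514 -0.368 -0.298] shift in new axes [-3.533  1.734 12.021]
```

Request:
jog_arm(
  motion=[0,0,0,-3.5,1.7,0,1,0,0,0,0,0,3,1,0,0,0,0,0,3,1,0,0,0,0,0,3,1,0,0,0,0,0,3,1,0,0,0,0,0,0,1],
)

```text
time_s: 2.7
ee_pos: [0.4289, 0.2024, 0.1472]
ee_rot: [[-0.097, 0.995, -0.006], [0.995, 0.097, -0.003], [-0.002, -0.006, -1.0]]
force: [-0.2, -0.3, 0.7]
opening: 0.0857
grasp_force: 0.0
```

Request:
jog_arm(
  motion=[0,0,0,0,0,0,-1,0,0,0,0,0,0,-1,0,0,0,0,0,0,-1,0,0,0,0,0,0,-1,0,0,0,0,0,0,-1,0,0,0,0,0,0,-1,0,0,0,0,0,0,-1,0,0,0,0,0,0,-1],
)

```text
time_s: 3.5
ee_pos: [0.432, 0.2039, 0.1511]
ee_rot: [[-0.095, 0.995, 0.001], [0.995, 0.095, 0.001], [0.0, 0.001, -1.0]]
force: [0.1, -0.4, 7.1]
opening: 0.0134
grasp_force: 40.6
```

Request:
jog_arm(
  motion=[0,0,0,0,0,-1,-1,0,0,0,0,0,-2,-1,0,0,0,0,0,-2,-1,0,0,0,0,0,-2,-1,0,0,0,0,0,-2,-1,0,0,0,0,0,-2,-1,0,0,0,0,0,-1,-1,0,0,0,0,0,0,-1],
)

```text
time_s: 4.3
ee_pos: [0.4318, 0.2038, 0.2716]
ee_rot: [[-0.095, 0.995, 0.002], [0.995, 0.095, 0.001], [0.001, 0.002, -1.0]]
force: [1.7, -0.9, -3.4]
opening: 0.0135
grasp_force: 39.3
```

Run:
```python
from h import *
u=np.array([.770,.637,0]);n=np.array([-.637,.770,0]);F=np.array([.471,-.2655,0])
# board grasp: origin 0.141 below TCP, centre 5 mm to board "left" (world +y at rack -> tool x +)
print(F+.0336*n)
go([.40,-.18,.27],-50.4)
```

```text
[ 0.4495968 -0.239628   0.       ]
t 4.3 pos [0.432 0.204 0.272] shift cm [-37.908  -6.81    0.115] turn [ 0.002 -0.002  0.975] F [ 1.654 -0.908 -3.422] shift in new axes [-26.918  27.546   0.159]
```

Request:
jog_arm(
  motion=[0,0,0,-2,-0.4,0,-1,0,0,0,-4,-0.7,0,-1,0,0,0,-4,-0.7,0,-1,0,0,0,-4,-0.7,0,-1,0,0,0,-4,-0.7,0,-1,0,0,0,-4,-0.7,0,-1,0,0,0,-4,-0.7,0,-1,0,0,0,-4,-0.7,0,-1],
)

```text
time_s: 5.1
ee_pos: [0.4059, -0.1015, 0.2693]
ee_rot: [[-0.095, 0.995, -0.001], [0.995, 0.095, 0.0], [0.001, -0.001, -1.0]]
force: [0.8, 0.7, -2.6]
opening: 0.0135
grasp_force: 39.2
```

Request:
jog_arm(
  motion=[0,0,0,-4,-0.7,0,-1,0,0,0,-3,-0.7,0,-1,0,0,0.1,-1,-0.4,0,-1,0,0,0.14,0,0,0,-1,0,0,0.14,0,0,0,-1,0,0,0.14,0,0,0,-1,0,0,0.14,0,0,0,-1,0,0,0.14,0,0,0,-1],
)

```text
time_s: 5.9
ee_pos: [0.3959, -0.1811, 0.269]
ee_rot: [[0.652, 0.758, -0.002], [0.758, -0.652, 0.001], [-0.001, -0.002, -1.0]]
force: [-0.4, -1.0, -3.5]
opening: 0.0136
grasp_force: 39.3
```

Request:
jog_arm(
  motion=[0,0,0.12,0,0,0,-1,0,0,0.055,0,0,0,-1,0,0,0,0,0,0,-1,0,0,0,0,0,0,-1],
)

```text
time_s: 6.3
ee_pos: [0.3963, -0.1812, 0.2695]
ee_rot: [[0.77, 0.639, -0.001], [0.639, -0.77, 0.001], [-0.001, -0.001, -1.0]]
force: [0.2, -0.3, -2.7]
opening: 0.0141
grasp_force: 39.3
```

Run:
```python
from h import *
from rig import robot
import cv2
go([.40,-.18,.27],-50.4)
for k in ["wrist","scene","top"]:
    c=robot.camera(k);pickle.dump(c,open(k+"2.pkl","wb"))
    cv2.imwrite(f"pics/{k}2.png",c["img"][:,:,::-1])
f=cv2.imread("pics/top2.png")[150:280,300:500]; s=cv2.imread("pics/scene2.png")[100:300,280:480]
w=cv2.imread("pics/wrist2.png")
cv2.imwrite("pics/mix2.png",cv2.vconcat([cv2.resize(cv2.hconcat([cv2.resize(f,(462,300)),cv2.resize(s,(300,300))]),(762,300)),cv2.copyMakeBorder(cv2.resize(w,(480,300)),0,0,0,282,0)]))
```

```text
t 6.3 pos [ 0.396 -0.181  0.27 ] shift cm [ 0.367  0.145 -0.048] turn [-0.001  0.001  0.002] F [ 0.176 -0.28  -2.66 ] shift in new axes [ 0.367  0.144 -0.048]
```

View pics/mix2.png

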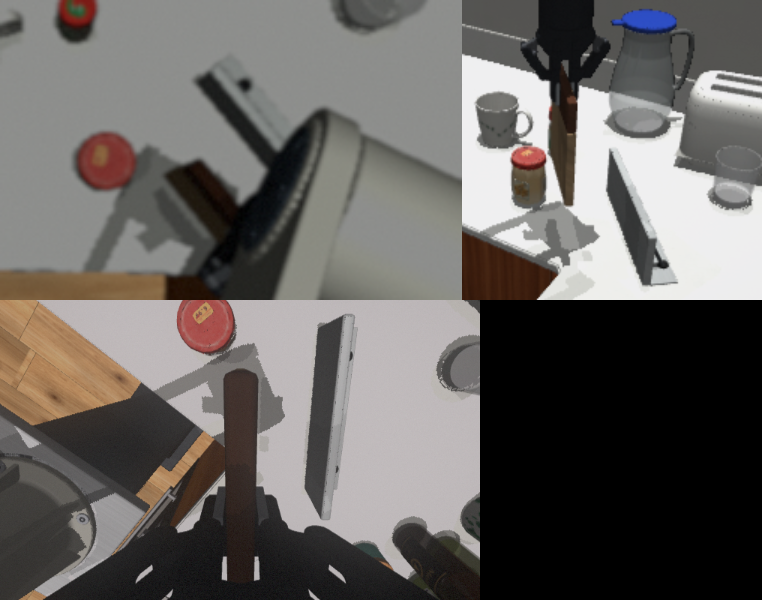

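Wrist picture: the guard is wholly visible, its front top edge running from about (458,20) to (428,290) in full-size pixels. The board is held dark end up and nearly parallel to it. I'll fit that edge in code.

Run:
```python
from h import *
import cv2
c=pickle.load(open("wrist2.pkl","rb"));g=cv2.cvtColor(c["img"],cv2.COLOR_RGB2GRAY).astype(float)
P=[]
for v in range(40,275,3):
    u0=458-(v-20)*30/270; r=g[v,int(u0)-14:int(u0)+14];k=np.argmax(np.diff(cv2.GaussianBlur(r[None],(3,1),0)[0]))
    P.append((int(u0)-14+k+.5,v))
P=np.array(P);f=np.polyfit(P[:,1],P[:,0],1);e=P[:,0]-np.polyval(f,P[:,1]);m=abs(e)<2;f=np.polyfit(P[m,1],P[m,0],1);print(m.sum(),f,(P[m,0]-np.polyval(f,P[m,1])).std())
for v in range(8,40,4): print(v,g[v,440:476:2].astype(int))
for v in range(276,304,4): print(v,g[v,414:446:2].astype(int))
a=ray(c,np.polyval(f,40),40,.1);b=ray(c,np.polyval(f,270),270,.1);d=a-b
print(a,b,np.degrees(np.arctan2(d[1],d[0])))
for v in (18,20,290,292): print(v,ray(c,np.polyval(f,v),v,.1))
```

```text
79 [-1.10929893e-01  4.59675487e+02] 0.33494157001479175
8 [188 188 186 187 185 186 188 185 186 185 186 183 185 185 187 183 184 186]
12 [186 184 188 185 186 186 187 185 186 184 186 185 186 186 186 185 185 185]
16 [186 184 185 188 185 187 184 186 185 187 184 187 184 185 187 186 188 188]
20 [185 184 186 187 187 185 185 187 133 117 136 144 144 144 144 142 150 188]
24 [186 188 187 186 136  76  60  58  70 144 158 178 176 173 170 163 129 185]
28 [184  75  58  59  60  62  61  59  95 143 176 174 176 172 169 160 150 187]
32 [ 60  60  59  58  62  59  60  58 106 152 177 175 175 172 162 144 179 186]
36 [ 60  60  59  60  57  63  56  60 123 158 176 175 176 171 163 141 161 157]
276 [185 188 182  65  61  65  66  69 137 166 167 170 167 164 183 187]
280 [189 187 187 183  65  65  64  75 145 166 168 167 163 142 185 188]
284 [185 188 187 185 185  63  63  92 139 154 155 156 151 137 187 188]
288 [183 186 187 186 184 185  64 109 143 153 155 155 152 158 184 188]
292 [187 185 186 185 186 183 187 142 135 141 141 140 135 183 189 187]
296 [186 186 185 183 184 186 187 186 186 184 187 188 186 185 188 187]
300 [184 124 124 124 126 153 187 185 185 184 185 185 185 183 184 185]
[ 0.55947036 -0.19315419  0.1       ] [ 0.3930879 -0.3309419  0.1      ] 39.62946341861387
18 [ 0.57215131 -0.1826526   0.1       ]
20 [ 0.57101712 -0.18359187  0.1       ]
290 [ 0.3748839  -0.34601733  0.1       ]
292 [ 0.37302205 -0.3475592   0.1       ]
```

Request:
jog_arm(
  motion=[0.066,0,0,0,0,0,-1,0.13,0,0,0,0,0,-1,0.066,0,0,0,0,0,-1,0,0,0,0,0,0,-1],
)

```text
time_s: 6.85
ee_pos: [0.3975, -0.1825, 0.2695]
ee_rot: [[0.771, 0.615, -0.166], [0.637, -0.744, 0.201], [-0.0, -0.261, -0.965]]
force: [0.5, 1.3, -2.2]
opening: 0.0132
grasp_force: 39.9
```

```bash
cat >> h.py <<'E'
u=np.array([.7702,.6378,0]);n=np.array([-.6378,.7702,0]);F=np.array([.4725,-.265,0]);Z=np.array([0,0,1.])
E
python3 - <<'E'
from h import *
go(F-.004*u+(-.0029+.025)*n+.27*Z,-50.4,15)
go(F-.004*u+(-.0029+.012)*n+.148*Z,-50.4,15)
E
```

```text
t 6.85 pos [ 0.397 -0.182  0.269] shift cm [ 0.127  8.612 -2.377] turn [-0.002  0.    -0.001] F [ 0.511  1.27  -2.205] shift in new axes [ 0.12   8.616 -2.362]
t 6.85 pos [ 0.397 -0.182  0.269] shift cm [ 0.132 13.046  9.063] turn [-0.002  0.    -0.001] F [ 0.511  1.27  -2.205] shift in new axes [ 0.12  13.03   9.086]
```

Request:
jog_arm(
  motion=[0,0,0,0.03,2.1,-0.6,-1,0,0,0,0.05,3.5,-1.0,-1,0,0,0,0.05,3.0,-0.8,-1,0,0,0,0,1.0,2.6,-1,0,0,0,0,1.4,3.6,-1,0,0,0,0,1.2,3.1,-1,0,0,0,0,0.8,2.1,-1,0,0,0,0,0,0,-1],
)

```text
time_s: 7.65
ee_pos: [0.4612, -0.2583, 0.1472]
ee_rot: [[0.77, 0.615, -0.168], [0.638, -0.744, 0.201], [-0.002, -0.262, -0.965]]
force: [-0.3, -0.3, -2.8]
opening: 0.0135
grasp_force: 40.4
```

Request:
jog_arm(
  motion=[0,0,0,0,0,0,-1,0,0,0,0,0,0,-1],
)

```text
time_s: 7.85
ee_pos: [0.4636, -0.2597, 0.1513]
ee_rot: [[0.771, 0.616, -0.163], [0.637, -0.745, 0.198], [0.001, -0.256, -0.967]]
force: [0.6, 0.1, -2.5]
opening: 0.0136
grasp_force: 40.4
```

Run:
```python
from h import *
from rig import robot
go(F-.004*u+(-.0029)*n+.138*Z,-50.4,15)
import cv2
c=robot.camera("scene");pickle.dump(c,open("s3.pkl","wb"));w=robot.camera("wrist")
s=cv2.resize(c["img"][130:310,330:450],None,fx=3.3,fy=3.3,interpolation=cv2.INTER_CUBIC)
w=cv2.resize(w["img"],(400,250))
im=np.zeros((594,796,3),np.uint8);im[:s.shape[0],:396]=s[:594];im[:250,396:]=w
cv2.imwrite("pics/m3.png",im[:,:,::-1])
```

```text
t 7.85 pos [ 0.464 -0.26   0.151] shift cm [-0.053  1.564  0.964] turn [ 0.003 -0.001  0.   ] F [ 0.553  0.094 -2.542] shift in new axes [-0.052  1.567  0.96 ]
```

View pics/m3.png

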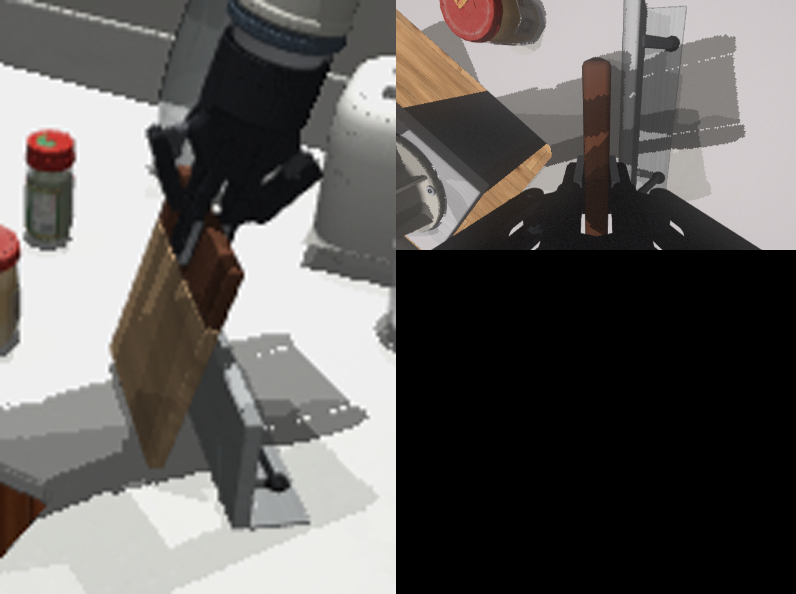

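The picture shows the board tilted over and parallel to the guard, its foot clear of the worktop at crop (155,465), with a gap to the guard. Now I'll close in slowly.

Request:
jog_arm(
  motion=[0,0,0,0,0.13,0.48,-1,0,0,0,0,0.13,0.48,-1,0,0,0,0,0.2,-0.05,-1,0,0,0,0,0.2,-0.05,-1,0,0,0,0,0.2,-0.05,-1,0,0,0,0,0.2,-0.05,-1,0,0,0,0,0,0,-1,0,0,0,0,0,0,-1],
)

```text
time_s: 8.75
ee_pos: [0.4681, -0.2658, 0.1396]
ee_rot: [[0.771, 0.615, -0.165], [0.637, -0.744, 0.2], [-0.0, -0.259, -0.966]]
force: [0.5, -0.6, -2.6]
opening: 0.0136
grasp_force: 40.4
```

Request:
jog_arm(
  motion=[0,0,0,0,0.1,-0.025,-1,0,0,0,0,0,0,-1,0,0,0,0,0,0,-1],
)

```text
time_s: 9.05
ee_pos: [0.4688, -0.2666, 0.1396]
ee_rot: [[0.771, 0.615, -0.165], [0.637, -0.744, 0.2], [-0.0, -0.259, -0.966]]
force: [0.2, 0.0, -2.8]
opening: 0.0132
grasp_force: 40.4
```

Request:
jog_arm(
  motion=[0,0,0,0,0.1,-0.025,-1,0,0,0,0,0,0,-1,0,0,0,0,0,0,-1],
)

```text
time_s: 9.35
ee_pos: [0.4694, -0.2674, 0.1395]
ee_rot: [[0.771, 0.615, -0.165], [0.637, -0.744, 0.2], [-0.0, -0.259, -0.966]]
force: [0.1, -0.1, -2.3]
opening: 0.0137
grasp_force: 40.4
```

```bash
python3 -c "
from h import *
go(F-.004*u+(-.0029)*n+.138*Z,-50.4,15)"
```

```text
t 9.35 pos [ 0.469 -0.267  0.14 ] shift cm [-0.012  0.333  0.071] turn [-0. -0. -0.] F [ 0.12  -0.14  -2.336] shift in new axes [-0.012  0.333  0.071]
```

Request:
jog_arm(
  motion=[0,0,0,0,0.1,-0.025,-1,0,0,0,0,0,0,-1,0,0,0,0,0,0,-1],
)

```text
time_s: 9.65
ee_pos: [0.4701, -0.2682, 0.1395]
ee_rot: [[0.771, 0.615, -0.165], [0.637, -0.744, 0.2], [-0.0, -0.259, -0.966]]
force: [-0.4, 0.4, -3.5]
opening: 0.0137
grasp_force: 40.4
```

Request:
jog_arm(
  motion=[0,0,0,0,0.05,-0.012,-1,0,0,0,0,0.05,-0.012,-1,0,0,0,0,0,0,-1,0,0,0,0,0,0,-1],
)

```text
time_s: 10.05
ee_pos: [0.4707, -0.2689, 0.1395]
ee_rot: [[0.771, 0.615, -0.165], [0.637, -0.744, 0.2], [-0.0, -0.259, -0.966]]
force: [-0.2, 0.7, -3.3]
opening: 0.0138
grasp_force: 40.4
```

Request:
jog_arm(
  motion=[0,0,0,0,0.05,-0.012,-1,0,0,0,0,0,0,-1,0,0,0,0,0,0,-1],
)

```text
time_s: 10.35
ee_pos: [0.4708, -0.2691, 0.1395]
ee_rot: [[0.771, 0.615, -0.166], [0.637, -0.744, 0.2], [-0.0, -0.26, -0.966]]
force: [-1.9, 0.5, -2.6]
opening: 0.0136
grasp_force: 40.4
```

Request:
jog_arm(
  motion=[0,0,0,0,0,0.1,-1,0,0,0,0,0,0,-1,0,0,0,0,0,0,-1],
)

```text
time_s: 10.65
ee_pos: [0.4707, -0.2689, 0.1385]
ee_rot: [[0.771, 0.615, -0.166], [0.637, -0.744, 0.2], [-0.0, -0.26, -0.966]]
force: [-1.6, 2.7, -2.1]
opening: 0.0136
grasp_force: 40.5
```

Request:
jog_arm(
  motion=[0,0,0,0,0,0.05,-1,0,0,0,0,0,0,-1,0,0,0,0,0,0,-1],
)

```text
time_s: 10.95
ee_pos: [0.4706, -0.2689, 0.1381]
ee_rot: [[0.771, 0.615, -0.165], [0.637, -0.744, 0.2], [-0.0, -0.26, -0.966]]
force: [-2.8, 3.6, 1.0]
opening: 0.0138
grasp_force: 40.7
```

Request:
jog_arm(
  motion=[0,0,0,0,0,0.05,-1,0,0,0,0,0,0,-1,0,0,0,0,0,0,-1],
)

```text
time_s: 11.25
ee_pos: [0.4707, -0.2689, 0.138]
ee_rot: [[0.771, 0.615, -0.165], [0.637, -0.744, 0.2], [0.0, -0.259, -0.966]]
force: [-3.0, 3.4, 5.4]
opening: 0.0135
grasp_force: 41.3
```

Request:
jog_arm(
  motion=[0,0,0,0,0,0,-0.6,0,0,0,0,0,0,-0.5,0,0,0,0,0,0,-0.3,0,0,0,0,0,0,-0.1,0,0,0,0,0,0,-0.1,0,0,0,0,0,0,-0.1],
  force=20,
)

```text
time_s: 11.85
ee_pos: [0.4708, -0.269, 0.1375]
ee_rot: [[0.771, 0.615, -0.165], [0.637, -0.744, 0.2], [0.0, -0.259, -0.966]]
force: [0.6, -0.2, 0.0]
opening: 0.0385
grasp_force: 0.0
```

Request:
jog_arm(
  motion=[0,0,0,0,0,-1,-0.1,0,0,0,0,0,-2,-0.1,0,0,0,0,0,-3,-0.1,0,0,0,0,0,-3,-0.1,0,0,0,0,0,-3,-0.1,0,0,0,0,0,0,-0.1],
)

```text
time_s: 12.45
ee_pos: [0.4929, -0.2948, 0.2582]
ee_rot: [[0.771, 0.617, -0.159], [0.637, -0.746, 0.195], [0.002, -0.252, -0.968]]
force: [0.7, -1.5, 0.3]
opening: 0.038
grasp_force: 0.0
```

Run:
```python
from h import *
from rig import robot
import cv2
P=F+.085*n-.004*u
go([.4655,-.0705,.25],39.6)
im=np.zeros((594,796,3),np.uint8)
for k in ("scene","wrist"):
    c=robot.camera(k);pickle.dump(c,open(k+"4.pkl","wb"))
    if k=="scene":
        s=cv2.resize(c["img"][130:310,300:450],(396,475),interpolation=cv2.INTER_CUBIC);im[:475,:396]=s
    else: im[:250,396:]=cv2.resize(c["img"],(400,250))
cv2.imwrite("pics/m4.png",im[:,:,::-1])
```

```text
t 12.45 pos [ 0.493 -0.295  0.258] shift cm [ 12.169 -18.208   5.616] turn [-0.198 -0.202 -1.562] F [ 0.71  -1.509  0.338] shift in new axes [19.029 12.182  0.822]
```

View pics/m4.png

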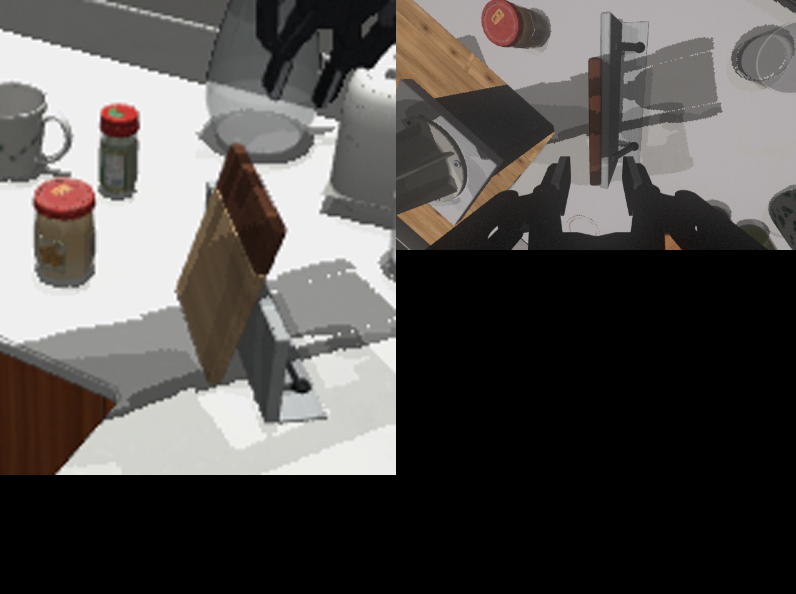

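The board stands leaning on the guard with its dark end up (crop 255,210), and the gripper is clear. Honey is next.

Request:
jog_arm(
  motion=[-0.13,0,0,0,0,-1,0,-0.13,0,0,0,0,0,0.5,0,0,0,2,-3.2,0,1,0,0,0,2,-3.2,0,1,0,0,0,2,-3.2,0,1,0,0,0,2,-3.2,0,1,0,0,0,2,-3.2,0,1,0,0,0,2,-3.2,0,1],
)

```text
time_s: 13.35
ee_pos: [0.4609, -0.0689, 0.2625]
ee_rot: [[0.771, 0.637, -0.003], [0.637, -0.771, 0.002], [-0.001, -0.004, -1.0]]
force: [-0.3, 0.3, 0.1]
opening: 0.0856
grasp_force: 0.0
```

Request:
jog_arm(
  motion=[0,0,-0.14,0,0,0,1,0,0,-0.14,0,0,0,1,0,0,-0.14,0,0,0,1,0,0,-0.14,0,0,0,1,0,0,-0.14,0,0,0,1,0,0,-0.14,0,0,0,1,0,0,-0.14,0,0,0,1,0,0,-0.14,0,0,0,1],
)

```text
time_s: 14.15
ee_pos: [0.4613, -0.0702, 0.2624]
ee_rot: [[-0.243, 0.97, -0.004], [0.97, 0.243, 0.002], [0.003, -0.003, -1.0]]
force: [0.0, 0.4, -0.2]
opening: 0.0854
grasp_force: 0.0
```

Request:
jog_arm(
  motion=[0,0,-0.14,0,0,0,1,0,0,-0.14,0,0,0,1,0,0,-0.14,0,0,0,1,0,0,-0.03,0,0,0,1,0,0,0,0,0,0,1,0,0,0,0,0,0,1],
)

```text
time_s: 14.75
ee_pos: [0.462, -0.0704, 0.2631]
ee_rot: [[-0.634, 0.773, -0.002], [0.773, 0.634, 0.002], [0.003, -0.001, -1.0]]
force: [0.7, -0.7, -0.7]
opening: 0.0854
grasp_force: 0.0
```

Run:
```python
from h import *
from rig import robot
import cv2
go([.4655,-.0705,.25],39.6)
c=robot.camera("wrist");pickle.dump(c,open("w5.pkl","wb"));cv2.imwrite("pics/w5.png",c["img"][:,:,::-1])
i=c["img"].astype(int);m=((i[:,:,0]>i[:,:,1]*2)&(i[:,:,0]>90)).astype(np.uint8)
k,l,st,ce=cv2.connectedComponentsWithStats(m)
for j in range(1,k):
    if st[j,4]>300: print(st[j],ce[j],ray(c,*ce[j],.1))
T=robot.camera("top");pickle.dump(T,open("t5.pkl","wb"))
```

```text
t 14.75 pos [ 0.462 -0.07   0.263] shift cm [-0.233  0.263  1.312] turn [-0.001 -0.003 -0.004] F [ 0.677 -0.686 -0.731] shift in new axes [-0.23   0.262  1.313]
[ 461  246   44   39 1043] [482.678 265.974] [ 0.645 -0.037  0.1  ]
```

View pics/w5.png

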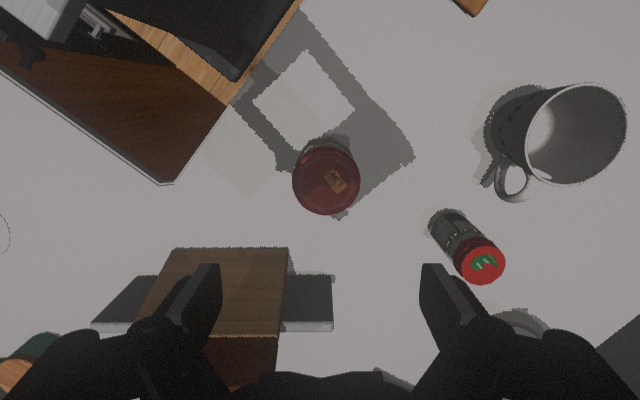

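The wrist picture shows the honey lid, shadowed, at about (327,182), with the spice jar at (482,266) well outside the fingers' path. I'll refine the lid centre in code.

Run:
```python
from h import *
import cv2
c=pickle.load(open("w5.pkl","rb"));i=c["img"].astype(int)
m=((i[:,:,0]>i[:,:,1]*1.6)&(i[:,:,0]>40)).astype(np.uint8);m[:,:280]=0;m[:,380:]=0;m[:130]=0;m[230:]=0
p,=[max(cv2.findContours(m,0,1)[0],key=cv2.contourArea)];(x,y),r=cv2.minEnclosingCircle(p);print(x,y,r,cv2.boundingRect(p))
P=cv2.convexHull(p)[:,0,:].astype(float)
from scipy.optimize import least_squares
q=np.linspace(0,2*np.pi,120)
def hull(h):
    pts=[proj(c,[h[0]+.0325*np.cos(t),h[1]+.0325*np.sin(t),z]) for z in (.088,.1) for t in q]
    return cv2.convexHull(np.array(pts,np.float32))
f=lambda h:[cv2.pointPolygonTest(hull(h),(float(a),float(b)),True) for a,b in P]
s=least_squares(f,[.466,-.07],diff_step=1e-3);print(s.x,np.std(f(s.x)),np.mean(f(s.x)))
go([*s.x,.25],39.63)
```

```text
329.0 190.5 23.64856719970703 (306, 181, 47, 27)
[ 0.45701968 -0.06209781] 5.753526305711729 0.37199043471031074
t 14.85 pos [ 0.462 -0.07   0.263] shift cm [0.97  0.131 1.335] turn [-0.    -0.002 -0.004] F [ 0.323  0.389 -0.021] shift in new axes [0.972 0.134 1.332]
```

Run:
```python
from h import *
import cv2
c=pickle.load(open("w5.pkl","rb"));i=c["img"].astype(int)
m=((i[:,:,0]>i[:,:,1]*1.25+8)).astype(np.uint8);m[:,:275]=0;m[:,380:]=0;m[:120]=0;m[230:]=0
m=cv2.morphologyEx(m,2,np.ones((3,3)))
p=max(cv2.findContours(m,0,1)[0],key=cv2.contourArea);print(cv2.boundingRect(p),cv2.fitEllipse(p))
P=cv2.convexHull(p)[:,0,:].astype(float);P=P[P[:,1]>165]
from scipy.optimize import least_squares
q=np.linspace(0,2*np.pi,120)
def hull(h): return cv2.convexHull(np.array([proj(c,[h[0]+.0325*np.cos(t),h[1]+.0325*np.sin(t),z]) for z in (.088,.1) for t in q],np.float32))
f=lambda h:[cv2.pointPolygonTest(hull(h),(float(a),float(b)),True) for a,b in P]
s=least_squares(f,[.466,-.07],diff_step=1e-3);print(s.x,np.std(f(s.x)),np.mean(f(s.x)))
print("hand",ray(c,326.5,183,.1), hull([.466,-.07])[:,0].min(0),hull([.466,-.07])[:,0].max(0))
go([*s.x,.25],39.63)
```

```text
(300, 159, 60, 56) ((329.6752014160156, 188.17359924316406), (51.89695739746094, 55.98999786376953), 33.91765213012695)
[ 0.46736667 -0.06935683] 0.817728899557512 0.2448104744585669
hand [ 0.46971123 -0.07033236  0.1       ] [288.44196 143.08592] [358.83936 213.36703]
t 14.85 pos [ 0.462 -0.07   0.263] shift cm [-0.248  0.469  1.332] turn [-0.    -0.002 -0.004] F [ 0.323  0.389 -0.021] shift in new axes [-0.247  0.468  1.332]
```

Request:
jog_arm(
  motion=[0,0,-0.004,-0.3,0.5,0,1,0,0,0,0,0,4,1,0,0,0,0,0,4,1,0,0,0,0,0,4,1,0,0,0,0,0,3,1,0,0,0,0,0,2.5,1,0,0,0,0,0,2,1,0,0,0,0,0,0,1],
)

```text
time_s: 15.65
ee_pos: [0.4664, -0.069, 0.0663]
ee_rot: [[-0.639, 0.769, -0.006], [0.769, 0.639, 0.002], [0.005, -0.003, -1.0]]
force: [-0.4, 0.3, 0.4]
opening: 0.0857
grasp_force: 0.0
```

Request:
jog_arm(
  motion=[0,0,0,0,0,0,-1,0,0,0,0,0,0,-1,0,0,0,0,0,0,-1,0,0,0,0,0,0,-1,0,0,0,0,0,0,-1],
  force=40,
)

```text
time_s: 16.15
ee_pos: [0.4688, -0.0695, 0.0697]
ee_rot: [[-0.64, 0.769, 0.001], [0.769, 0.64, 0.001], [0.0, 0.001, -1.0]]
force: [-1.7, -0.6, 7.2]
opening: 0.0631
grasp_force: 44.8
```

Request:
jog_arm(
  motion=[0,0,0,0,0,-0.5,-1,0,0,0,0,0,-0.5,-1,0,0,0,0,0,-0.5,-1,0,0,0,0,0,0,-1,0,0,0,0,0,0,-1],
)

```text
time_s: 16.65
ee_pos: [0.4679, -0.0693, 0.0837]
ee_rot: [[-0.64, 0.769, -0.001], [0.769, 0.64, 0.002], [0.002, 0.0, -1.0]]
force: [-1.0, -0.0, -3.9]
opening: 0.0633
grasp_force: 45.0
```

Run:
```python
from h import *
go(F+(.0705+.03)*n+.075*Z,39.63)
```

```text
t 16.65 pos [ 0.468 -0.069  0.084] shift cm [ -5.286 -12.142   0.854] turn [ 0.    -0.002  0.002] F [-1.036 -0.029 -3.853] shift in new axes [ -5.312 -12.13    0.866]
```

Request:
jog_arm(
  motion=[0,0,0,-0.4,-1,0,-1,0,0,0,-0.9,-2,0,-1,0,0,0,-1.1,-2.6,0,-1,0,0,0,-1.1,-2.6,0,-1,0,0,0,-0.9,-2,0,-1,0,0,0,-0.6,-1.3,0,-1,0,0,0,-0.2,-0.6,0,-1,0,0,0,0,0,0,-1],
)

```text
time_s: 17.45
ee_pos: [0.4074, -0.1873, 0.0832]
ee_rot: [[-0.638, 0.77, -0.002], [0.77, 0.638, 0.002], [0.002, -0.0, -1.0]]
force: [0.0, 0.0, -3.7]
opening: 0.0631
grasp_force: 45.1
```

Request:
jog_arm(
  motion=[0,0,0,-0.5,0,0.4,-1,0,0,0,-0.5,0,0.4,-1,0,0,0,-0.5,0,0.4,-1,0,0,0,0,0,0,-1,0,0,0,0,0,0,-1],
)

```text
time_s: 17.95
ee_pos: [0.4177, -0.198, 0.071]
ee_rot: [[-0.64, 0.769, -0.002], [0.769, 0.64, 0.002], [0.003, -0.0, -1.0]]
force: [1.0, 0.4, -2.8]
opening: 0.0633
grasp_force: 45.1
```

Run:
```python
from h import *
from rig import robot
import cv2
go(F+(.0705)*n+.0697*Z,39.63)
T=robot.camera("top");S=robot.camera("scene");W=robot.camera("wrist");pickle.dump((T,S,W),open("a6.pkl","wb"))
im=np.zeros((594,796,3),np.uint8)
im[:400,:396]=cv2.resize(S["img"][150:290,330:470],(396,400),interpolation=cv2.INTER_CUBIC)
im[:250,396:]=cv2.resize(W["img"],(400,250))
im[250:594,396:]=cv2.resize(T["img"][170:290,340:480],(400,344),interpolation=cv2.INTER_CUBIC)
cv2.imwrite("pics/m6.png",im[:,:,::-1])
```

```text
t 17.95 pos [ 0.418 -0.198  0.071] shift cm [-1.608 -0.056  0.13 ] turn [-0.    -0.003  0.003] F [ 1.004  0.427 -2.824] shift in new axes [-1.608 -0.052  0.134]
```

View pics/m6.png

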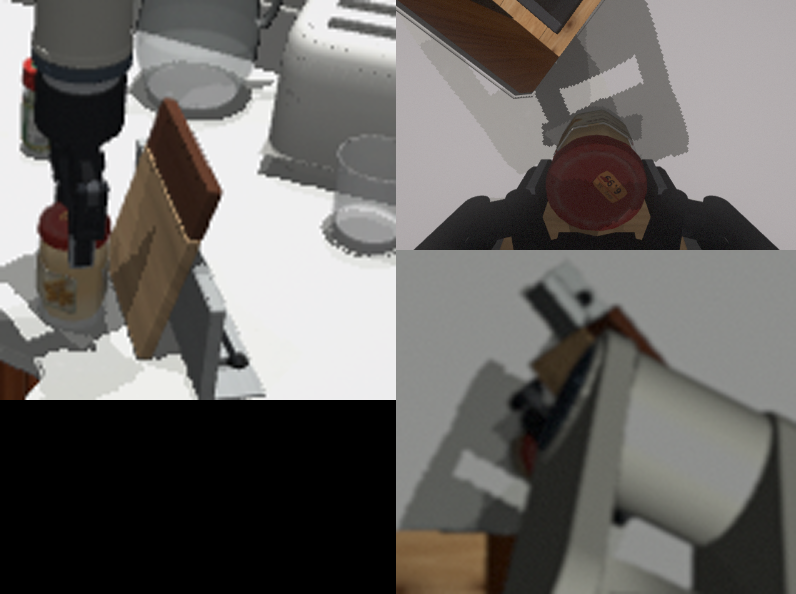

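The jar is held upright in front of the board (crop 72,265) with a gap to the board's foot. I'll approach slowly, feeling for contact.

Request:
jog_arm(
  motion=[0,0,0,-0.3,0,0,-1,0,0,0,-0.3,0,0,-1,0,0,0,-0.3,0,0,-1,0,0,0,-0.2,0,0,-1,0,0,0,0,0,0,-1,0,0,0,0,0,0,-1],
)

```text
time_s: 18.7
ee_pos: [0.4247, -0.2067, 0.0713]
ee_rot: [[-0.64, 0.769, -0.001], [0.769, 0.64, 0.002], [0.002, -0.0, -1.0]]
force: [-1.0, -0.3, -3.8]
opening: 0.0634
grasp_force: 45.1
```

Request:
jog_arm(
  motion=[0,0,0,-0.1,0,0.05,-1,0,0,0,-0.1,0,0,-1,0,0,0,0,0,0,-1,0,0,0,0,0,0,-1],
)

```text
time_s: 19.1
ee_pos: [0.426, -0.2082, 0.0708]
ee_rot: [[-0.64, 0.769, -0.001], [0.769, 0.64, 0.002], [0.002, -0.0, -1.0]]
force: [-0.5, -0.1, -3.1]
opening: 0.0632
grasp_force: 45.1
```

Request:
jog_arm(
  motion=[0,0,0,-0.1,0,0,-1,0,0,0,0,0,0,-1,0,0,0,0,0,0,-1],
)

```text
time_s: 19.4
ee_pos: [0.4265, -0.2089, 0.0708]
ee_rot: [[-0.64, 0.769, -0.002], [0.769, 0.64, 0.002], [0.002, -0.0, -1.0]]
force: [-1.2, 0.5, -4.3]
opening: 0.0635
grasp_force: 45.1
```

Request:
jog_arm(
  motion=[0,0,0,-0.05,0,0,-1,0,0,0,0,0,0,-1,0,0,0,0,0,0,-1],
)

```text
time_s: 19.7
ee_pos: [0.4269, -0.2093, 0.0708]
ee_rot: [[-0.64, 0.769, -0.001], [0.769, 0.64, 0.002], [0.002, -0.0, -1.0]]
force: [-0.3, 0.9, -1.7]
opening: 0.0629
grasp_force: 45.1
```

```bash
python3 -c "
from h import *
from rig import robot
go(F+(.0705)*n+.0697*Z,39.63)
s=robot.observe();print(s['moment'],n@s['force'])"
```

```text
t 19.7 pos [ 0.427 -0.209  0.071] shift cm [-0.15  -0.042  0.113] turn [-0.    -0.002  0.002] F [-0.267  0.917 -1.656] shift in new axes [-0.15  -0.041  0.113]
[ 0.214  0.171 -0.036] 0.8772076985597295
```

Request:
jog_arm(
  motion=[0,0,0,-0.05,0,0,-1,0,0,0,0,0,0,-1,0,0,0,0,0,0,-1],
)

```text
time_s: 20.0
ee_pos: [0.4272, -0.2097, 0.0708]
ee_rot: [[-0.64, 0.769, -0.001], [0.769, 0.64, 0.002], [0.002, -0.0, -1.0]]
force: [-1.4, 0.9, -1.8]
opening: 0.0634
grasp_force: 45.1
```

Request:
jog_arm(
  motion=[0,0,0,-0.05,0,0,-1,0,0,0,0,0,0,-1,0,0,0,0,0,0,-1],
)

```text
time_s: 20.3
ee_pos: [0.4276, -0.2101, 0.0708]
ee_rot: [[-0.64, 0.769, -0.001], [0.769, 0.64, 0.002], [0.002, -0.0, -1.0]]
force: [-1.3, 1.5, -2.0]
opening: 0.0635
grasp_force: 45.1
```

Request:
jog_arm(
  motion=[0,0,0,-0.05,0,0,-1,0,0,0,0,0,0,-1,0,0,0,0,0,0,-1],
)

```text
time_s: 20.6
ee_pos: [0.4279, -0.2105, 0.0708]
ee_rot: [[-0.64, 0.769, -0.001], [0.769, 0.64, 0.002], [0.002, -0.0, -1.0]]
force: [-0.5, 1.7, -2.0]
opening: 0.0629
grasp_force: 45.1
```

Request:
jog_arm(
  motion=[0,0,0,-0.05,0,0,-1,0,0,0,0,0,0,-1,0,0,0,0,0,0,-1],
)

```text
time_s: 20.9
ee_pos: [0.4282, -0.2108, 0.0708]
ee_rot: [[-0.64, 0.769, -0.001], [0.769, 0.64, 0.002], [0.002, -0.0, -1.0]]
force: [-1.7, 1.5, -1.9]
opening: 0.0631
grasp_force: 45.2
```

The force steps up (about 2 N along the approach, weight reading down), so the jar touches the foot. I'll set it down and release.

Request:
jog_arm(
  motion=[0,0,0,0,0,0.05,-1,0,0,0,0,0,0,-1,0,0,0,0,0,0,-1],
)

```text
time_s: 21.2
ee_pos: [0.4283, -0.2109, 0.0706]
ee_rot: [[-0.64, 0.769, -0.001], [0.769, 0.64, 0.002], [0.002, 0.0, -1.0]]
force: [-2.7, 2.7, 4.1]
opening: 0.0632
grasp_force: 45.8
```

Request:
jog_arm(
  motion=[0,0,0,0,0,0.05,-1,0,0,0,0,0,0,-1,0,0,0,0,0,0,-1],
)

```text
time_s: 21.5
ee_pos: [0.4284, -0.211, 0.0705]
ee_rot: [[-0.64, 0.769, -0.001], [0.769, 0.64, 0.001], [0.002, 0.0, -1.0]]
force: [-3.9, 3.6, 11.4]
opening: 0.0635
grasp_force: 46.5
```

Request:
jog_arm(
  motion=[0,0,0,0,0,0.05,-1,0,0,0,0,0,0,-1,0,0,0,0,0,0,-1],
)

```text
time_s: 21.8
ee_pos: [0.4284, -0.211, 0.0704]
ee_rot: [[-0.64, 0.769, -0.001], [0.769, 0.64, 0.001], [0.002, 0.0, -1.0]]
force: [-6.8, 4.1, 19.3]
opening: 0.063
grasp_force: 47.0
```

Request:
jog_arm(
  motion=[0,0,0,0,0,-0.1,-1,0,0,0,0,0,0,-1,0,0,0,0,0,0,0.2,0,0,0,0,0,0,0.6,0,0,0,0,0,0,1,0,0,0,0,0,0,1,0,0,0,0,0,0,1],
)

```text
time_s: 22.5
ee_pos: [0.4285, -0.2111, 0.0703]
ee_rot: [[-0.64, 0.769, -0.001], [0.769, 0.64, 0.001], [0.001, 0.0, -1.0]]
force: [-0.4, 0.9, 0.5]
opening: 0.0856
grasp_force: 0.0
```

Request:
jog_arm(
  motion=[0,0,0,0,0,-1,1,0,0,0,0,0,-3,1,0,0,0,0,0,-4,1,0,0,0,0,0,-4,1,0,0,0,4,0,-2,1,0,0,0,4,0,0,1,0,0,0,4,0,0,1,0,0,0,0,0,0,1],
)

```text
time_s: 23.3
ee_pos: [0.3481, -0.1162, 0.2108]
ee_rot: [[-0.641, 0.768, -0.003], [0.768, 0.641, 0.003], [0.004, -0.001, -1.0]]
force: [-0.1, 0.5, -0.6]
opening: 0.0852
grasp_force: 0.0
```

Run:
```python
from h import *
from rig import robot
import cv2
S=robot.camera("scene");W=robot.camera("wrist");T=robot.camera("top");pickle.dump((T,S,W),open("a7.pkl","wb"))
A=pickle.load(open("scene4.pkl","rb"))["img"];A6=pickle.load(open("a6.pkl","rb"))[1]["img"]
g=lambda i:cv2.cvtColor(i,cv2.COLOR_RGB2GRAY).astype(np.float32)
# board foot right corner (scene ~ (381,275)): local shift by template matching
for n_,I in (("before jar",A),("jar near",A6)):
  for (x,y,w,h) in ((374,262,12,18),(395,190,20,45)):
    print(n_,(x,y),cv2.phaseCorrelate(g(I)[y:y+h,x:x+w].copy(),g(S["img"])[y:y+h,x:x+w].copy(),cv2.createHanningWindow((w,h),cv2.CV_32F)))
# predicted places for jar & foot
O=F+.0346*n;
def pj(p):return proj(S,p).round(1)
for t in (-.075,0,.075): print("foot front edge",t,pj(F+.0414*n+t*u+.0036*Z))
print("jar base centre",pj(F+.0705*n),"top",pj(F+.0705*n+.1*Z),"left/right",pj(F+.0705*n-.03*u+.03*Z),pj(F+.0705*n+.03*u+.03*Z))
i=W["img"].astype(int);m=((i[:,:,0]>i[:,:,1]*1.6)&(i[:,:,0]>60)).astype(np.uint8)
k,l,st,ce=cv2.connectedComponentsWithStats(m)
for j in range(1,k):
    if st[j,4]>300: print("wrist red",st[j],ray(W,*ce[j],.1))
i=S["img"].astype(int);m=((i[:,:,0]>i[:,:,1]*2)&(i[:,:,0]>90)).astype(np.uint8)
k,l,st,ce=cv2.connectedComponentsWithStats(m)
for j in range(1,k):
    if st[j,4]>60: print("scene red",st[j],ce[j],ray(S,*ce[j],.095))
go(F,39.6)
```

```text
before jar (374, 262) ((-0.20690178603894527, 1.0032776743054015), 0.8409140573607551)
before jar (395, 190) ((-0.1485938140495886, 0.7458324520704984), 1.0088534922069974)
jar near (374, 262) ((-0.06758665322565616, 0.16783817816051005), 0.9967237997938085)
jar near (395, 190) ((-0.006783230729181966, 0.476661228410844), 1.0098041466871897)
foot front edge -0.075 [378.6 274.6]
foot front edge 0 [372.1 255.1]
foot front edge 0.075 [366.3 237.8]
jar base centre [361.1 257.1] top [362.8 226.2] left/right [363.9 255.6] [359.4 241. ]
wrist red [ 284  290   72   62 3104] [ 0.42456505 -0.20809749  0.1       ]
wrist red [611 311  29  42 763] [ 0.64417998 -0.04330393  0.1       ]
scene red [349 222  25  14 178] [361.8258427  229.25842697] [ 0.42109662 -0.21178591  0.095     ]
t 23.45 pos [ 0.352 -0.119  0.211] shift cm [-18.89   -0.135  21.142] turn [ 0.001 -0.     0.003] F [ 0.484 -0.067 -0.179] shift in new axes [-18.889  -0.049  21.143]
```

The pixel evidence of contact is weak: the foot barely shifted. I'll re-grip the jar and ease it about 2.5 mm further so that touch is certain.

Request:
jog_arm(
  motion=[0,0,0,-4,0,0,1,0,0,0,-4,0,0,1,0,0,0,-4,0,2,1,0,0,0,0,0,4,1,0,0,0,0,0,4,1,0,0,0,0,0,3,1,0,0,0,0,0,0.9,1,0,0,0,0,0,0,1],
)

```text
time_s: 24.25
ee_pos: [0.428, -0.2112, 0.0703]
ee_rot: [[-0.639, 0.769, -0.003], [0.769, 0.639, 0.003], [0.004, -0.001, -1.0]]
force: [-0.3, -0.6, 0.6]
opening: 0.0854
grasp_force: 0.0
```

Request:
jog_arm(
  motion=[0,0,0,0,0,0,1,0,0,0,0,0,0,-1,0,0,0,0,0,0,-1,0,0,0,0,0,0,-1,0,0,0,0,0,0,-1,0,0,0,0,0,0,-1],
  force=20,
)

```text
time_s: 24.85
ee_pos: [0.4293, -0.2115, 0.0729]
ee_rot: [[-0.64, 0.769, 0.001], [0.769, 0.64, -0.0], [-0.001, 0.001, -1.0]]
force: [-0.7, -1.6, 6.0]
opening: 0.0636
grasp_force: 20.6
```

Request:
jog_arm(
  motion=[0,0,0,0,0,-0.1,-1,0,0,0,0,0,0,-1,0,0,0,0,0,0,-1],
)

```text
time_s: 25.15
ee_pos: [0.4286, -0.2111, 0.073]
ee_rot: [[-0.64, 0.769, -0.0], [0.769, 0.64, 0.001], [0.001, 0.0, -1.0]]
force: [-1.6, -0.4, 5.7]
opening: 0.0638
grasp_force: 23.6
```

Request:
jog_arm(
  motion=[0,0,0,0,0,-0.1,-1,0,0,0,0,0,0,-1,0,0,0,0,0,0,-1],
)

```text
time_s: 25.45
ee_pos: [0.4281, -0.2107, 0.0731]
ee_rot: [[-0.64, 0.769, -0.002], [0.769, 0.64, 0.002], [0.003, -0.0, -1.0]]
force: [-0.5, 0.0, -2.3]
opening: 0.0637
grasp_force: 22.9
```

Request:
jog_arm(
  motion=[0,0,0,0,0,-0.05,-1,0,0,0,0,0,0,-1,0,0,0,0,0,0,-1],
)

```text
time_s: 25.75
ee_pos: [0.4282, -0.2109, 0.0738]
ee_rot: [[-0.64, 0.769, -0.001], [0.769, 0.64, 0.002], [0.002, -0.0, -1.0]]
force: [-0.5, 0.0, -3.4]
opening: 0.0638
grasp_force: 22.9
```

Request:
jog_arm(
  motion=[0,0,0,-0.05,0,0,-1,0,0,0,0,0,0,-1,0,0,0,0,0,0,-1],
)

```text
time_s: 26.05
ee_pos: [0.4286, -0.2113, 0.0738]
ee_rot: [[-0.64, 0.769, -0.001], [0.769, 0.64, 0.002], [0.002, -0.0, -1.0]]
force: [-0.1, 0.0, -4.0]
opening: 0.0635
grasp_force: 22.9
```

Request:
jog_arm(
  motion=[0,0,0,-0.05,0,0,-1,0,0,0,-0.05,0,0,-1,0,0,0,0,0,0,-1,0,0,0,0,0,0,-1],
)

```text
time_s: 26.45
ee_pos: [0.4292, -0.212, 0.0738]
ee_rot: [[-0.64, 0.769, -0.001], [0.769, 0.64, 0.002], [0.002, 0.0, -1.0]]
force: [0.2, -0.3, -3.1]
opening: 0.0634
grasp_force: 22.9
```

No contact yet, so there really was a gap. Carrying on.

Request:
jog_arm(
  motion=[0,0,0,-0.05,0,0,-1,0,0,0,0,0,0,-1,0,0,0,0,0,0,-1],
)

```text
time_s: 26.75
ee_pos: [0.4295, -0.2124, 0.0738]
ee_rot: [[-0.64, 0.769, -0.001], [0.769, 0.64, 0.002], [0.002, -0.0, -1.0]]
force: [-0.2, 0.6, -2.4]
opening: 0.0635
grasp_force: 22.9
```

Request:
jog_arm(
  motion=[0,0,0,-0.05,0,0,-1,0,0,0,0,0,0,-1,0,0,0,0,0,0,-1],
)

```text
time_s: 27.05
ee_pos: [0.4298, -0.2128, 0.0738]
ee_rot: [[-0.64, 0.769, -0.001], [0.769, 0.64, 0.002], [0.002, -0.0, -1.0]]
force: [-0.6, 0.4, -3.4]
opening: 0.0637
grasp_force: 22.9
```

Request:
jog_arm(
  motion=[0,0,0,-0.05,0,0,-1,0,0,0,0,0,0,-1,0,0,0,0,0,0,-1],
)

```text
time_s: 27.35
ee_pos: [0.4301, -0.2132, 0.0738]
ee_rot: [[-0.64, 0.769, -0.001], [0.769, 0.64, 0.002], [0.002, -0.0, -1.0]]
force: [-0.3, 0.8, -2.6]
opening: 0.0636
grasp_force: 22.9
```

Request:
jog_arm(
  motion=[0,0,0,-0.05,0,0,-1,0,0,0,0,0,0,-1,0,0,0,0,0,0,-1],
)

```text
time_s: 27.65
ee_pos: [0.4305, -0.2136, 0.0738]
ee_rot: [[-0.64, 0.769, -0.001], [0.769, 0.64, 0.002], [0.002, -0.0, -1.0]]
force: [-0.3, 0.6, -2.6]
opening: 0.0636
grasp_force: 23.0
```

```bash
python3 -c "
from h import *
from rig import robot
s=robot.observe();print((s['ee_pos']-F)@n,(s['ee_pos']-F)@u,s['force']@n)"
```

```text
0.06642607529921553 0.00042813933764276034 0.6649321790608284
```

```bash
python3 -c "
from rig import robot
import pickle
pickle.dump(robot.camera('scene'),open('p1.pkl','wb'))"
```

Request:
jog_arm(
  motion=[0,0,0,-0.05,0,0,-1,0,0,0,-0.05,0,0,-1,0,0,0,-0.05,0,0,-1,0,0,0,-0.05,0,0,-1,0,0,0,0,0,0,-1,0,0,0,0,0,0,-1],
)

```text
time_s: 28.3
ee_pos: [0.4317, -0.2151, 0.0739]
ee_rot: [[-0.64, 0.769, -0.001], [0.769, 0.64, 0.002], [0.002, -0.0, -1.0]]
force: [-1.2, 2.2, 0.9]
opening: 0.0637
grasp_force: 23.1
```

Run:
```python
from h import *
from rig import robot
import cv2
S=robot.camera("scene");pickle.dump(S,open("p2.pkl","wb"));A=pickle.load(open("p1.pkl","rb"))
A6=pickle.load(open("a6.pkl","rb"))[1]
g=lambda i:cv2.cvtColor(i,cv2.COLOR_RGB2GRAY).astype(np.float32)
R={"foot":(376,266,14,14),"dark top":(384,180,28,34),"dark right edge":(396,200,14,30),"guard(ref)":(395,270,15,20),"jar":(345,225,15,35)}
for nm,(x,y,w,h) in R.items():
    for I,l in((A,"p1"),(A6,"a6")):
        d,_=cv2.findTransformECC(g(I["img"])[y:y+h,x:x+w].copy(),g(S["img"]),np.float32([[1,0,x],[0,1,y]]),cv2.MOTION_TRANSLATION) and (0,0) if 0 else (0,0)
        M=np.float32([[1,0,x],[0,1,y]])
        try:
            cc,M=cv2.findTransformECC(g(I["img"])[y:y+h,x:x+w].copy(),g(S["img"]),M,cv2.MOTION_TRANSLATION,(3,100,1e-5),None,1)
            print(nm,l,round(cc,3),M[:,2]-[x,y])
        except cv2.error as e: print(nm,l,"fail")
# expectation for 2 mm of foot travel
def bd(df,h):  # point on front face right side, height h along the board, foot back edge at df
    th=np.arctan(df/.1);a=-np.sin(th)*n+np.cos(th)*Z;b=np.cos(th)*n+np.sin(th)*Z
    return F+df*n-.075*u+a*h+b*.014
for h in (0,.15,.18): print(h,proj(S,bd(.0278,h)),proj(S,bd(.0278-.002,h))-proj(S,bd(.0278,h)))
s=robot.observe();print((s['ee_pos']-F)@n,s['force'])
```

```text
foot p1 1.0 [0.00567627 0.00488281]
foot a6 0.993 [-0.12521362 -0.04046631]
dark top p1 1.0 [0.00421143 0.01364136]
dark top a6 0.998 [-0.00244141  0.03172302]
dark right edge p1 1.0 [-0.01220703  0.02337646]
dark right edge a6 0.999 [-0.02374268  0.00100708]
guard(ref) p1 1.0 [-0.003479   -0.00292969]
guard(ref) a6 1.0 [-0.00195312 -0.00067139]
jar p1 0.985 [ 0.62908936 -0.23059082]
jar a6 0.202 [-1.63632202 -4.94052124]
0 [378.62489117 274.51795295] [0.75952299 0.00985549]
0.15 [399.82518162 225.97531489] [-0.30968868 -0.14182007]
0.18 [404.47386898 215.33114241] [-0.54068855 -0.18342666]
0.06443957211669385 [-1.30907947  1.97005668  0.9903317 ]
```

Request:
jog_arm(
  motion=[0,0,0,0.05,0,0,-1,0,0,0,0,0,0.05,-1,0,0,0,0,0,0,-1,0,0,0,0,0,0,-1],
)

```text
time_s: 28.75
ee_pos: [0.4315, -0.2147, 0.0737]
ee_rot: [[-0.64, 0.769, -0.001], [0.769, 0.64, 0.001], [0.002, 0.0, -1.0]]
force: [-3.4, 2.9, 7.1]
opening: 0.0639
grasp_force: 23.6
```

Request:
jog_arm(
  motion=[0,0,0,0,0,0.05,-1,0,0,0,0,0,0,-1,0,0,0,0,0,0,-1],
)

```text
time_s: 29.05
ee_pos: [0.4316, -0.2148, 0.0736]
ee_rot: [[-0.64, 0.769, -0.001], [0.769, 0.64, 0.001], [0.002, 0.0, -1.0]]
force: [-4.6, 2.5, 12.5]
opening: 0.0633
grasp_force: 24.1
```

```bash
cat > cmpr.py <<'E'
from h import *
from rig import robot
import cv2,sys
S=robot.camera("scene");A=pickle.load(open("p1.pkl","rb"))
g=lambda i:cv2.cvtColor(i,cv2.COLOR_RGB2GRAY).astype(np.float32)
R={"foot":(376,266,14,14),"dark top":(384,180,28,34),"jar":(345,225,15,35)}
for nm,(x,y,w,h) in R.items():
    try:
        cc,M=cv2.findTransformECC(g(A["img"])[y:y+h,x:x+w].copy(),g(S["img"]),np.float32([[1,0,x],[0,1,y]]),cv2.MOTION_TRANSLATION,(3,100,1e-5),None,1)
        print(nm,round(cc,3),M[:,2]-[x,y])
    except cv2.error: print(nm,"fail")
s=robot.observe();print((s['ee_pos']-F)@n,s['ee_pos'][2],s['force'],s['force']@n)
E
python3 cmpr.py
```

```text
foot 1.0 [0.00720215 0.01037598]
dark top 1.0 [-0.00830078  0.00384521]
jar 0.986 [ 0.51745605 -0.16656494]
0.06476343838635755 0.07362684095792182 [-4.39173042  1.85117269 12.9167473 ] 4.226818873438243
```

The jar is on the worktop and the board hasn't moved, so those forces came from the worktop. I'll raise the jar slightly, advance, and use the board's image shift as the touch sensor.

Request:
jog_arm(
  motion=[0,0,0,0,0,-0.1,-1,0,0,0,0,0,-0.15,-1,0,0,0,-0.05,0,0,-1,0,0,0,-0.05,0,0,-1,0,0,0,-0.05,0,0,-1,0,0,0,0,0,0,-1,0,0,0,0,0,0,-1],
)

```text
time_s: 29.8
ee_pos: [0.4324, -0.2159, 0.0752]
ee_rot: [[-0.64, 0.769, -0.001], [0.769, 0.64, 0.002], [0.002, -0.0, -1.0]]
force: [-0.3, 0.5, -2.7]
opening: 0.0634
grasp_force: 23.1
```

```bash
python3 cmpr.py
```

```text
foot 1.0 [0.00384521 0.00213623]
dark top 0.998 [0.04000854 0.0115509 ]
jar 0.982 [ 0.95980835 -0.53829956]
0.06339425108318943 0.07526505514358636 [-1.43800999  0.69757526 -2.65312112] 1.4544352349265237
```

Request:
jog_arm(
  motion=[0,0,0,-0.05,0,0,-1,0,0,0,-0.05,0,0,-1,0,0,0,0,0,0,-1,0,0,0,0,0,0,-1],
)

```text
time_s: 30.25
ee_pos: [0.4331, -0.2167, 0.0753]
ee_rot: [[-0.64, 0.769, -0.001], [0.769, 0.64, 0.002], [0.002, 0.0, -1.0]]
force: [-1.4, 1.6, -2.7]
opening: 0.0637
grasp_force: 23.1
```

```bash
python3 cmpr.py
```

```text
foot 1.0 [0.00604248 0.0043335 ]
dark top 0.995 [0.12371826 0.08218384]
jar 0.973 [ 1.34161377 -0.62228394]
0.06238352734137733 0.07533990132942842 [-0.57757001  0.70544505 -1.70766273] 0.9117079289939465
```

Run:
```python
from h import *
from rig import robot
S=robot.camera("scene");pickle.dump(S,open("p3.pkl","wb"));i=S["img"].astype(int)
print("    "+"".join(str(x//10%10) if x%10==0 else " " for x in range(340,392)))
for v in range(232,282,2):
    r=""
    for x in range(340,392):
        p=i[v,x];sat=p[0]-p[2];s=p.sum()/3
        r+=("." if s>150 else "," if s>90 else " ") if sat<18 else ("r" if p[0]>2*p[1] else "B" if s>95 else "b" if s>60 else "d")
    print(v,r)
for d in (.0414,.0364): print("foot edge",d,[proj(S,F+d*n+t*u+.0036*Z).round(1) for t in(-.075,-.04,0,.075)])
q=np.linspace(0,2*np.pi,60)
for d in (.0624,.0664):
    P=np.array([proj(S,F+d*n+.03*np.cos(a)*n+.03*np.sin(a)*u+z*Z) for z in(.002,.085) for a in q]);print("jar",d,P.min(0).round(1),P.max(0).round(1))
```

```text
4         5         6         7         8         9 
232 ............drrrrrrrrrrr          rrddddddddddddbbbb
234 ...........Bbbbrrrrrrrrr          dbdddddddddddbbbbb
236 ..........,bbbBBbbbbddrr          bbddddddddddbbbbbb
238 .........,BbbbbbbbbbbbBb         bbbddddddddddbbbbbb
240 ......,,,,bBbbbbbbbbbbbb         b ddddddddddbbbbbbb
242 ,,,,,,,,,   Bbbbbbbbbbbbbbbbbbbbbb dddddddddbbbbbbbb
244 ,,,,,,,,,     , ,bbbbbbbbbbbbbbb   ddddddddbbbbbbbbb
246 ,,,,,,,,,  bbBbbbbbb bbbbbbbbbbbd ddddddddbbbbbbbbbb
248 ...,,,,,, ,bdbbdddddb   bbbbbbbb  ddddddddbbbbbbbbbb
250 .....,,,, ,bbbbbddddbb bbbbbbbbb  dddddddbbbbbbbbbbd
252 .......,,, bbbdddddddddbbbbbbbb  dddddddbbbbbbbbbbbb
254 ........,,b bbbbbbddddbbbbbbbbb  dddddddbbbbbbbbbbbb
256 ........,,,bbbb bb     bbbbbbb   ddddddbbbbbbbbbbbbd
258 .........,,, bbbbbb   bbbbbbb    dddddbbbbbbbbbbbbd 
260 ..........,,,,,,  bbbbbbbb  ,     dddbbbbbbbbbbbbd  
262  ,........,    ,,,,,,,,,           ddbbbbbbbbbbbb   
264    ,...........                    bbbbbbbbbbbbb    
266      ........,,    ,,, ,            bbbbbbbbbbb     
268       .,,,          ,,,,,,,,,,,  ...bbbbbbbbbb      
270                       .,,,,,,     ...bbbbbbbdb      
272 ,,                ......,............ bbbbbdb       
274 ,,,,       ........................... bbbbb     ...
276 ,,,,,  .............................................
278    .,...............................................
280     ................................................
foot edge 0.0414 [array([378.6, 274.6]), array([375.5, 265.2]), array([372.1, 255.1]), array([366.3, 237.8])]
foot edge 0.0364 [array([380.6, 274.4]), array([377.4, 265. ]), array([374., 255.]), array([368.1, 237.6])]
jar 0.0624 [352.8 223.8] [377.7 263.8]
jar 0.0664 [351.3 224. ] [376.1 264. ]
```

Pixel map: the board's foot edge passes about (373,255) and (379,274), as predicted. The jar's body spans columns 350–373, a few mm farther out than the tool centre, so it is nearly touching. Keep stepping.

Request:
jog_arm(
  motion=[0,0,0,-0.05,0,0,-1,0,0,0,-0.05,0,0,-1,0,0,0,0,0,0,-1,0,0,0,0,0,0,-1],
)

```text
time_s: 30.75
ee_pos: [0.4337, -0.2174, 0.0753]
ee_rot: [[-0.64, 0.769, -0.001], [0.769, 0.64, 0.002], [0.002, -0.0, -1.0]]
force: [-0.4, 2.1, -1.0]
opening: 0.0638
grasp_force: 23.1
```

```bash
python3 cmpr.py
```

```text
foot 1.0 [0.00439453 0.00146484]
dark top 0.989 [0.16873169 0.12350464]
jar 0.965 [ 1.58816528 -0.70143127]
0.06137501250333711 0.0753267124380774 [-1.231857   1.2069552 -1.5723125] 1.7152752840253738
```

Request:
jog_arm(
  motion=[0,0,0,-0.05,0,0,-1,0,0,0,-0.05,0,0,-1,0,0,0,0,0,0,-1,0,0,0,0,0,0,-1],
)

```text
time_s: 31.2
ee_pos: [0.4343, -0.2182, 0.0753]
ee_rot: [[-0.64, 0.769, -0.001], [0.769, 0.64, 0.002], [0.002, -0.0, -1.0]]
force: [-0.9, 2.1, -2.3]
opening: 0.0637
grasp_force: 23.1
```

```bash
python3 cmpr.py
```

```text
foot 1.0 [0.00201416 0.00195312]
dark top 0.979 [0.21313477 0.12763977]
jar 0.949 [ 1.94317627 -0.94113159]
0.06038381227141888 0.07532844099389702 [-1.76208681  1.39236538 -1.42851593] 2.1962587816963204
```

Request:
jog_arm(
  motion=[0,0,0,-0.05,0,-0.05,-1,0,0,0,-0.05,0,0,-1,0,0,0,0,0,0,-1,0,0,0,0,0,0,-1],
)

```text
time_s: 31.65
ee_pos: [0.435, -0.219, 0.0758]
ee_rot: [[-0.64, 0.769, -0.001], [0.769, 0.64, 0.001], [0.002, -0.0, -1.0]]
force: [-1.1, 0.5, -3.7]
opening: 0.0635
grasp_force: 23.0
```

```bash
python3 cmpr.py
python3 - <<'E'
from h import *
from rig import robot
S=robot.camera("scene");i=S["img"].astype(int)
print("    "+"".join(str(x//10%10) if x%10==0 else " " for x in range(345,385)))
for v in range(236,272):
    r=""
    for x in range(345,385):
        p=i[v,x];r+="%x"%min(15,p.sum()//48)
    print(v,r)
E
```

```text
foot 1.0 [0.00469971 0.00067139]
dark top 0.973 [0.18789673 0.11457825]
jar 0.939 [ 2.32949829 -1.22009277]
0.059364793809009636 0.07582257124897308 [-1.01494181  0.45395786 -3.32659809] 0.9969682298373912
         5         6         7         8    
236 eeeeed6455665555452134211111144333333333
237 eeeeeb5455555555565544111000144333333333
238 eeeaa64445555555556534111111144333333333
239 eaa9946545555555555544111111144333333333
240 a999854745555555555544211112344333333333
241 9999855764455555555554444444344333333333
242 9999755576544555555544444444344333333334
243 9999655565675454555444444444443333333334
244 9999655666554555454444444443433333333344
245 9999555666655444444444444443433333333344
246 9998555555555434444444444443333333333344
247 9998565444444333344444444443333333333444
248 9998565333333343444444444443333333333444
249 9997556443443334444444444443333333333444
250 9998556543333334444444444443333333334444
251 e998655543333333334444444443333333334444
252 ee98755433333323234444444443332333334444
253 ee98855543334332334444444443333333344444
254 eeeb755455553232234444444454332233344444
255 eeec755555554344344454444444333233444444
256 eee8655555544444444555444454333233444444
257 eee7555555555444445555554454333223444444
258 eee7556555555544445555554554333324444444
259 eee7656665555555555555555555433324444444
260 dddcc55666555555555555555555433324444444
261 ddddd55555555555555555555555433344444444
262 ddddd55555555555555555555555533344444444
263 dddddc5c55555555555555555555543444444444
264 cdddddcdcc555555555555555555543444444454
265 7cddddddddc55565555555555555553444444444
266 5cddddddd7755566656555555555554444444444
267 57cddd7775555556666666666666554544444444
268 55777755555555556666666666555cc544444443
269 555555555555555556666666655557c544444433
270 555555555555555555c66666555555cc54444333
271 555555555555555cccdc66655555ccdd54444333
```

The silhouette shows the jar has pivoted in the pads, its base lagging outward, so it's not upright. I'll back the grip off and let it down so that it stands flat, then measure.

Request:
jog_arm(
  motion=[0,0,0,0.2,0,0.05,-1,0,0,0,0.2,0,0.05,-1,0,0,0,0.1,0,0.05,-1,0,0,0,0,0,0,-1,0,0,0,0,0,0,-1],
)

```text
time_s: 32.25
ee_pos: [0.432, -0.2152, 0.0744]
ee_rot: [[-0.64, 0.769, -0.001], [0.769, 0.64, 0.001], [0.002, 0.0, -1.0]]
force: [-0.9, -0.8, -2.7]
opening: 0.0633
grasp_force: 23.0
```

Request:
jog_arm(
  motion=[0,0,0,0,0,0,0.4,0,0,0,0,0,0,0.8,0,0,0,0,0,0,1,0,0,0,0,0,0,1,0,0,0,0,0,0,1],
)

```text
time_s: 32.75
ee_pos: [0.432, -0.2152, 0.0745]
ee_rot: [[-0.64, 0.769, -0.001], [0.769, 0.64, 0.001], [0.002, 0.0, -1.0]]
force: [-0.3, -0.6, -0.0]
opening: 0.0853
grasp_force: 0.0
```

Request:
jog_arm(
  motion=[0,0,0,0,0,-1,1,0,0,0,0,0,-3,1,0,0,0,0,0,-4,1,0,0,0,0,0,-4,1,0,0,0,4,0,-2,1,0,0,0,4,0,0,1,0,0,0,4,0,0,1,0,0,0,0,0,0,1],
)

```text
time_s: 33.55
ee_pos: [0.3516, -0.1204, 0.2148]
ee_rot: [[-0.64, 0.768, -0.003], [0.768, 0.64, 0.003], [0.004, -0.001, -1.0]]
force: [0.7, -1.3, 0.5]
opening: 0.0848
grasp_force: 0.0
```

```bash
python3 cmpr.py
python3 - <<'E'
from h import *
from rig import robot
import cv2
S=robot.camera("scene");W=robot.camera("wrist");pickle.dump((S,W),open("p8.pkl","wb"));i=S["img"].astype(int)
print("    "+"".join(str(x//10%10) if x%10==0 else " " for x in range(342,385)))
for v in range(218,268,2):
    print(v,"".join("r" if i[v,x,0]>2*i[v,x,1] else "%x"%min(15,i[v,x].sum()//48) for x in range(342,385)))
w=W["img"].astype(int);m=((w[:,:,0]>w[:,:,1]*1.6)&(w[:,:,0]>50)).astype(np.uint8)
k,l,st,ce=cv2.connectedComponentsWithStats(m);j=1+np.argmax(st[1:,4]);print("lid",st[j],ce[j])
ys,xs=np.where(l==j)
q=np.linspace(0,2*np.pi,90)
for d in (.062,.066,.070,.074):
    C=F+d*n
    P=np.array([proj(W,C+.0325*(np.cos(a)*n+np.sin(a)*u)+z*Z) for z in(.088,.1) for a in q])
    Q=np.array([proj(S,C+r*(np.cos(a)*n+np.sin(a)*u)+z*Z) for r,z in((.0325,.088),(.0325,.1)) for a in q])
    B=np.array([proj(S,C+.03*(np.cos(a)*n+np.sin(a)*u)+z*Z) for z in(.01,.08) for a in q])
    print(d,"wrist",P.min(0),P.max(0),"scene lid",Q.min(0),Q.max(0),"body",B.min(0),B.max(0))
E
```

```text
foot 0.991 [0.11547852 0.07150269]
dark top 0.999 [-0.01519775 -0.01965332]
jar 0.861 [-0.92868042  1.41331482]
0.18580095945148023 0.21532950102167026 [ 0.76107407 -0.3916821   0.29690756] -0.7870865922126418
            5         6         7         8    
218 eeeeeeeeeeeeeeeeeeeeeeeeeeeeeeee95555555555
220 eeeeeeeeeeeeeecccaacccdeeeeeeeed65555555555
222 eeeeeeeeec988787rr77r777688beed655555555555
224 eeeeeeed8788rrr889aaa8rrr777788555555555555
226 feeeeed778rrr7988aa977rrrrrrr7r555555555555
228 eeeeee6r66rrrrrrrrrrrrrrrrrr77rr55555555555
230 eeeeee4rr777rrrrrrrrrrrrrrr75rrr55555555555
232 eeeeee92rrrr7677rrrrrrrr767rrrr255555555444
234 eeeeeeb5rrrrrrrrrrrrrrrrrrrrrrr455544454444
236 eeeeeea5553rrrrrrrrrrrrrrrrrr45655444454444
238 eeeeee64455555544rr3rrr34555544555544445444
240 eeeeed5345555555555555555555444555554444544
242 eeeeea4444444444445555544555434545554444544
244 eeeeea4484444444445544444444444445555444454
246 eeeeea4444444444444444444444433444555444444
248 eeeeea4444544443444744444444434444455544444
250 eeeee74433333333444444444444434444455544444
252 eeeeed4443333333444444
[... 495 characters left out ...]
[352.93129391 218.49829622] [379.2330025  237.73637631] body [352.99699932 225.40408295] [377.71839112 261.42900812]
0.066 wrist [282.54547488 279.88597777] [355.2521379  348.74442466] scene lid [351.36071004 218.61233839] [377.65394373 237.86251655] body [351.48783952 225.51945621] [376.1557838  261.55770198]
0.07 wrist [282.40674295 275.95016009] [355.40424152 345.18019838] scene lid [349.78906652 218.72645607] [376.07380776 237.98874427] body [349.97770134 225.63490522] [374.59212197 261.68648134]
0.074 wrist [282.26689658 271.98290218] [355.5575668  341.58826247] scene lid [348.21636228 218.84064932] [374.49259349 238.11505957] body [348.46658383 225.75043006] [373.02740454 261.81534628]
```

Now upright and well lit: the jar axis is about 73–74 mm in front of the guard face, leaving about 2 mm of gap. I'll re-grip it centred and firm, carry it clear of the worktop, and close the gap.

Request:
jog_arm(
  motion=[0,0,0,-4,0,0,1,0,0,0,-4,0,0,1,0,0,0,-3.1,0,2,1,0,0,0,0,0,4,1,0,0,0,0,0,4,1,0,0,0,0,0,3,1,0,0,0,0,0,1,1,0,0,0,0,0,0,1],
)

```text
time_s: 34.5
ee_pos: [0.4257, -0.2085, 0.0732]
ee_rot: [[-0.639, 0.769, -0.004], [0.769, 0.639, 0.003], [0.004, -0.001, -1.0]]
force: [1.0, 0.1, 0.3]
opening: 0.0855
grasp_force: 0.0
```

Request:
jog_arm(
  motion=[0,0,0,0,0,0,-1,0,0,0,0,0,0,-1,0,0,0,0,0,0,-1,0,0,0,0,0,0,-1,0,0,0,0,0,0,-1],
  force=60,
)

```text
time_s: 35.0
ee_pos: [0.4274, -0.209, 0.0764]
ee_rot: [[-0.64, 0.769, 0.002], [0.769, 0.64, -0.0], [-0.002, 0.001, -1.0]]
force: [-1.9, -0.7, 6.0]
opening: 0.0622
grasp_force: 64.1
```

Request:
jog_arm(
  motion=[0,0,0,0,0,-0.1,-1,0,0,0,0,0,-0.1,-1,0,0,0,0,0,-0.1,-1,0,0,0,0,0,0,-1,0,0,0,0,0,0,-1],
)

```text
time_s: 35.5
ee_pos: [0.426, -0.2082, 0.0773]
ee_rot: [[-0.64, 0.769, -0.001], [0.769, 0.64, 0.002], [0.002, -0.0, -1.0]]
force: [-0.2, 0.5, -3.9]
opening: 0.0623
grasp_force: 66.0
```

```bash
python3 cmpr.py; python3 -c "
from rig import robot
import pickle
pickle.dump(robot.camera('scene'),open('p1.pkl','wb'))"
```

```text
foot 0.998 [ 0.05224609 -0.00427246]
dark top 1.0 [ 0.02697754 -0.01699829]
jar 0.983 [-1.65371704  0.22775269]
0.0734733547392472 0.07728704429036162 [-0.24942325  0.3287542  -2.92804511] 0.412288632292688
```

Request:
jog_arm(
  motion=[0,0,0,-0.05,0,-0.05,-1,0,0,0,-0.05,0,0,-1,0,0,0,0,0,0,-1,0,0,0,0,0,0,-1],
)

```text
time_s: 36.0
ee_pos: [0.4266, -0.209, 0.0778]
ee_rot: [[-0.64, 0.769, -0.001], [0.769, 0.64, 0.002], [0.002, -0.0, -1.0]]
force: [0.5, 0.7, -3.1]
opening: 0.0625
grasp_force: 66.0
```

```bash
python3 cmpr.py
```

```text
foot 1.0 [ 0.00836182 -0.00244141]
dark top 1.0 [-0.0012207  -0.00036621]
jar 0.987 [ 0.46029663 -0.10424805]
0.07239518485634433 0.07782186278204475 [-0.34922159  0.42939916 -3.32122365] 0.5534567627208237
```

Request:
jog_arm(
  motion=[0,0,0,-0.05,0,0,-1,0,0,0,-0.05,0,0,-1,0,0,0,0,0,0,-1,0,0,0,0,0,0,-1],
)

```text
time_s: 36.45
ee_pos: [0.4273, -0.2098, 0.0778]
ee_rot: [[-0.64, 0.769, -0.001], [0.769, 0.64, 0.002], [0.002, 0.0, -1.0]]
force: [0.4, -0.2, -3.5]
opening: 0.0622
grasp_force: 66.0
```

```bash
python3 cmpr.py
```

```text
foot 0.999 [ 0.00152588 -0.00463867]
dark top 1.0 [ 0.00079346 -0.00216675]
jar 0.989 [ 0.81872559 -0.2111969 ]
0.07141259809769898 0.07783423754055827 [ 0.71661523 -0.38513075 -3.04965946] -0.7536848962651336
```

Request:
jog_arm(
  motion=[0,0,0,-0.05,0,0,-1,0,0,0,-0.05,0,0,-1,0,0,0,0,0,0,-1,0,0,0,0,0,0,-1],
)

```text
time_s: 36.9
ee_pos: [0.4279, -0.2105, 0.0778]
ee_rot: [[-0.64, 0.769, -0.001], [0.769, 0.64, 0.002], [0.002, -0.0, -1.0]]
force: [-0.4, 0.5, -4.1]
opening: 0.0623
grasp_force: 66.0
```

```bash
python3 cmpr.py
```

```text
foot 0.999 [-0.00415039  0.00378418]
dark top 1.0 [-0.00543213  0.00436401]
jar 0.986 [ 1.21640015 -0.1937561 ]
0.07043159450899752 0.07783360673154024 [-0.20358961  0.84496112 -3.57297387] 0.7806385060899522
```

Three millimetres in and the jar hangs free, with no contact yet. Continue.

Request:
jog_arm(
  motion=[0,0,0,-0.05,0,0,-1,0,0,0,-0.05,0,0,-1,0,0,0,0,0,0,-1,0,0,0,0,0,0,-1],
)

```text
time_s: 37.35
ee_pos: [0.4285, -0.2112, 0.0778]
ee_rot: [[-0.64, 0.769, -0.001], [0.769, 0.64, 0.002], [0.002, -0.0, -1.0]]
force: [-0.4, 1.6, -1.4]
opening: 0.0626
grasp_force: 65.9
```

```bash
python3 cmpr.py
```

```text
foot 0.999 [-0.01947021  0.02813721]
dark top 0.999 [-0.02429199  0.01760864]
jar 0.982 [ 1.50753784 -0.21948242]
0.06946987127449898 0.0778126532027761 [-1.00219335  0.61729142 -2.8463282 ] 1.1146367732991804
```

Request:
jog_arm(
  motion=[0,0,0,-0.05,0,0,-1,0,0,0,-0.05,0,0,-1,0,0,0,0,0,0,-1,0,0,0,0,0,0,-1],
)

```text
time_s: 37.8
ee_pos: [0.4291, -0.212, 0.0778]
ee_rot: [[-0.64, 0.769, -0.002], [0.769, 0.64, 0.002], [0.002, -0.0, -1.0]]
force: [-1.0, 1.6, -1.6]
opening: 0.0619
grasp_force: 65.9
```

```bash
python3 cmpr.py
```

```text
foot 0.999 [-0.01043701  0.00338745]
dark top 0.999 [-0.01248169  0.01934814]
jar 0.977 [ 1.79095459 -0.37608337]
0.06848610329643307 0.07782448985894158 [-1.30037901  1.84261825 -1.69254283] 2.2485663059194043
```

Request:
jog_arm(
  motion=[0,0,0,-0.05,0,0,-1,0,0,0,-0.05,0,0,-1,0,0,0,0,0,0,-1,0,0,0,0,0,0,-1],
)

```text
time_s: 38.25
ee_pos: [0.4298, -0.2128, 0.0778]
ee_rot: [[-0.64, 0.769, -0.002], [0.769, 0.64, 0.002], [0.002, -0.0, -1.0]]
force: [-1.9, 1.7, -1.1]
opening: 0.0625
grasp_force: 65.9
```

```bash
python3 cmpr.py
```

```text
foot 0.999 [-0.02182007  0.02355957]
dark top 0.999 [-0.0140686   0.02662659]
jar 0.977 [ 2.22900391 -0.52272034]
0.06749790584562175 0.07782642182036205 [-2.00438585  1.65960449 -1.09679826] 2.5566246756505517
```

Same onset as before: from about 69.5 mm, ~2 N along the normal with the jar free of the worktop, so it is touching the board's foot. Set it down here and release without backing off.

Request:
jog_arm(
  motion=[0,0,0,0,0,0.05,-1,0,0,0,0,0,0.05,-1,0,0,0,0,0,0,-1,0,0,0,0,0,0,-1],
)

```text
time_s: 38.7
ee_pos: [0.4299, -0.2128, 0.0771]
ee_rot: [[-0.64, 0.769, -0.001], [0.769, 0.64, 0.002], [0.002, 0.0, -1.0]]
force: [-4.8, 3.0, 5.5]
opening: 0.0626
grasp_force: 66.6
```

Request:
jog_arm(
  motion=[0,0,0,0,0,0.05,-1,0,0,0,0,0,0,-1,0,0,0,0,0,0,-1],
)

```text
time_s: 39.0
ee_pos: [0.43, -0.2129, 0.077]
ee_rot: [[-0.64, 0.769, -0.001], [0.769, 0.64, 0.001], [0.002, 0.0, -1.0]]
force: [-5.0, 2.9, 12.7]
opening: 0.0626
grasp_force: 67.4
```

```bash
python3 cmpr.py
```

```text
foot 0.998 [-0.02062988  0.02099609]
dark top 0.999 [-0.04772949  0.00604248]
jar 0.98 [ 2.23947144 -0.33883667]
0.06726291003953984 0.0769827969812223 [-4.60931336  3.21536757 11.96868489] 5.416296165609391
```

Request:
jog_arm(
  motion=[0,0,0,0,0,-0.1,-1,0,0,0,0,0,0,0,0,0,0,0,0,0,0.5,0,0,0,0,0,0,1,0,0,0,0,0,0,1,0,0,0,0,0,0,1],
  force=20,
)

```text
time_s: 39.65
ee_pos: [0.4304, -0.2131, 0.0775]
ee_rot: [[-0.64, 0.769, -0.0], [0.769, 0.64, 0.001], [0.001, 0.0, -1.0]]
force: [0.1, -0.1, -1.0]
opening: 0.0855
grasp_force: 0.0
```

Request:
jog_arm(
  motion=[0,0,0,0,0,-1,1,0,0,0,0,0,-3,1,0,0,0,0,0,-4,1,0,0,0,0,0,-4,1,0,0,0,4,0,-2,1,0,0,0,4,0,0,1,0,0,0,4,0,0,1,0,0,0,0,0,0,1],
)

```text
time_s: 40.45
ee_pos: [0.3499, -0.1182, 0.2179]
ee_rot: [[-0.64, 0.768, -0.002], [0.768, 0.64, 0.003], [0.004, -0.0, -1.0]]
force: [-0.2, 0.6, 1.3]
opening: 0.0853
grasp_force: 0.0
```

Run:
```python
from h import *
from rig import robot
import cv2
S0,W0=pickle.load(open("p8.pkl","rb"))
S=robot.camera("scene");W=robot.camera("wrist");pickle.dump((S,W),open("p9.pkl","wb"));i=S["img"].astype(int)
print("    "+"".join(str(x//10%10) if x%10==0 else " " for x in range(342,385)))
for v in range(220,268,3):
    print(v,"".join("r" if i[v,x,0]>2*i[v,x,1] else "%x"%min(15,i[v,x].sum()//48) for x in range(342,385)))
g=lambda c:cv2.cvtColor(c["img"],cv2.COLOR_RGB2GRAY).astype(np.float32)
for nm,(x,y,w,h) in {"foot":(376,266,14,14),"dark":(384,180,28,34),"jar":(344,217,26,30),"jar base left":(344,245,18,22)}.items():
    cc,M=cv2.findTransformECC(g(S0)[y:y+h,x:x+w].copy(),g(S),np.float32([[1,0,x+1],[0,1,y]]),cv2.MOTION_TRANSLATION,(3,100,1e-5),None,1);print(nm,cc,M[:,2]-[x,y])
for nm,C0 in(("before",W0),("now",W)):
    w=C0["img"].astype(int);m=((w[:,:,0]>w[:,:,1]*1.6)&(w[:,:,0]>50)).astype(np.uint8);m[:,400:]=0
    k,l,st,ce=cv2.connectedComponentsWithStats(m);j=1+np.argmax(st[1:,4])
    q=ray(C0,*ce[j],.1);print(nm,st[j],"n,u",(q-F)@n,(q-F)@u)
```

```text
5         6         7         8    
220 eeeeeeeeeeeeeedccaacccddeeeeeeed65555555554
223 eeeeeeeed98788rrrr797rrrr7778bd655555555555
226 eeeeeee7777rr8a989a9976rrrrrr6rr55555555555
229 eeeeee9r7767rrrrrrrrrrrrrrrrr7rr45555555555
232 eeeeee92rrrrr777rrrrrrrr777rrrrr55555555555
235 eeeeeed74rrrrrrrrrrrrrrrrrrrrr4655554555444
238 eeeeee94455555444rrrrrr44455554555444445444
241 eeeeee5344444455555555555555444555544444544
244 eeeeed4444444444444544444444443445554444444
247 eeeeed4445444444664444444444433444455444444
250 eeeeec4432333333444444444444333444445544444
253 eeeeee6444333333333444444444445444445554444
256 9eeee85544444433333444444544464444444455444
259 eeeeec555544454444445555555555e544444445544
262 eeeeeddc55555555555555555555ceee54444444454
265 eeeeeeeddddcccbb5555aabccdddeeeee5444444444
foot 0.9909044820272026 [ 0.22161865 -0.12069702]
dark 0.9984573310072574 [-0.06719971  0.00213623]
jar 0.9934863898837303 [0.3487854  0.05325317]
jar base left 0.9836840755615422 [0.1859436  0.03153992]
before [ 284  277   71   65 3147] n,u 0.0754870295226913 -0.0009887864705319463
now [ 284  278   70   67 3079] n,u 0.07503067675143905 -0.0011321910341906309
```

The image shifts suggest the jar nudged the board by about 0.5 mm, so they are touching, but the jar hinges in the pads and the margin is thin. I'll give it a direct low push with shut, tilted fingertips to make sure.

Request:
jog_arm(
  motion=[0,-0.12,0,0,0,0,-1,0,-0.12,0,0,0,0,-1,0,-0.12,0,0,0,0,-1,0,-0.12,0,0,0,0,-1,0,-0.12,0,0,0,0,-1,0,0,0,0,0,0,-1,0,0,0,0,0,0,-1],
)

```text
time_s: 41.25
ee_pos: [0.3527, -0.1213, 0.217]
ee_rot: [[-0.548, 0.769, 0.328], [0.654, 0.639, -0.406], [-0.522, -0.008, -0.853]]
force: [-0.0, 0.5, -0.6]
opening: 0.0003
grasp_force: 0.0
```

Run:
```python
from h import *
from rig import robot
s=robot.observe();R=np.array(s["ee_rot"]);p=s["ee_pos"];print(s["time_s"],p,(p-F)@n,(p-F)@u,s["opening"]);print(R.round(3))
for t in (F+.150*n-.001*u+.10*Z,F+.135*n-.001*u+.022*Z):print(R.T@(t-p)*100)
print("1mm -n",R.T@(-n)*.1)
```

```text
41.25 [ 0.35267179 -0.1213419   0.21701383] 0.1870718997982484 -0.0006665483314460773 0.00032694403160672805
[[-0.548  0.769  0.328]
 [ 0.654  0.639 -0.406]
 [-0.522 -0.008 -0.853]]
[ 2.95061407  0.05388517 11.91461739]
[ 5.74552969  0.11318133 19.34932812]
1mm -n [-0.08527387 -0.00011845  0.05223335]
```

Request:
jog_arm(
  motion=[0,0,0,1.0,0,4,-1,0,0,0,1.0,0,4,-1,0,0,0,1.0,0,4,-1,0,0,0,1.0,0,2.8,-1,0,0,0,1.0,0.1,2.5,-1,0,0,0,0.7,0,2.0,-1,0,0,0,0,0,0,-1,0,0,0,0,0,0,-1],
)

```text
time_s: 42.05
ee_pos: [0.3925, -0.1512, 0.0737]
ee_rot: [[-0.559, 0.782, 0.276], [0.676, 0.622, -0.395], [-0.481, -0.034, -0.876]]
force: [-0.6, 0.2, -1.1]
opening: 0.0001
grasp_force: 0.0
```

Request:
jog_arm(
  motion=[0,0,0,-0.34,0,0.21,-1,0,0,0,-0.34,0,0.21,-1,0,0,0,-0.34,0,0.21,-1,0,0,0,0,0,0,-1,0,0,0,0,0,0,-1],
)

```text
time_s: 42.55
ee_pos: [0.3996, -0.1594, 0.0736]
ee_rot: [[-0.559, 0.781, 0.277], [0.675, 0.624, -0.394], [-0.481, -0.033, -0.876]]
force: [-0.3, -0.2, 1.0]
opening: -0.0004
grasp_force: 0.0
```

```bash
python3 -c "
from rig import robot
import pickle
pickle.dump(robot.camera('scene'),open('p1.pkl','wb'))";python3 cmpr.py
```

```text
foot 1.0 [ 0.00463867 -0.00305176]
dark top 1.0 [-0.00280762  0.00158691]
jar 1.0 [ 0.00054932 -0.0057373 ]
0.12803541587942585 0.07350975613084457 [-0.49382627 -0.95988116 -0.28476437] -0.42433806844880306
```

```bash
python3 -c "
from rig import robot
s=robot.observe();print(s['time_s'],[round(float(x),3) for x in s['qpos']])"
```

```text
42.65 [-0.084, 0.253, 2.437, -1.295, 0.394, 0.441]
```

Joint 4 sits at its limit, so that tilt can't go lower. A 10-degree tilt is enough to clear the lid, so I'll reduce to that.

Request:
jog_arm(
  motion=[0,0.11,0,0,0,-0.3,-1,0,0.11,0,0,0,0,-1,0,0.1,0,0,0,0,-1,0,0,0,0,0,0,-1,0,0,0,0,0,0,-1],
)

```text
time_s: 43.15
ee_pos: [0.3936, -0.1654, 0.0735]
ee_rot: [[-0.591, 0.789, 0.166], [0.731, 0.611, -0.304], [-0.341, -0.058, -0.938]]
force: [-0.5, -0.7, 0.1]
opening: -0.0001
grasp_force: 0.0
```

Run:
```python
from h import *
from rig import robot
s=robot.observe();R=np.array(s["ee_rot"]);p=s["ee_pos"];print(s["time_s"],p,(p-F)@n,(p-F)@u,[round(float(x),3) for x in s['qpos']]);print(R.round(3))
a=np.radians(39.63);y=np.array([np.cos(a),np.sin(a),0]);z=np.array([0,0,-1.])
G=np.c_[np.cross(y,z),y,z]@Ro.from_euler("y",-10,degrees=True).as_matrix()
print("turn",Ro.from_matrix(R.T@G).as_rotvec())
t=F+.125*n-.001*u+.03*Z;print(G.T@(t-p)*100,"1mm",G.T@(-n)*.1)
```

```text
43.15 [ 0.39360924 -0.16542472  0.073469  ] 0.1270094049940323 0.0027474539074541534 [-0.184, 0.236, 2.353, -0.719, 0.419, -0.211]
[[-0.591  0.789  0.166]
 [ 0.731  0.611 -0.304]
 [-0.341 -0.058 -0.938]]
turn [-0.06499406  0.17320778 -0.01637957]
[ 0.55691746 -0.37475254  4.31575867] 1mm [-9.84806216e-02 -3.42086013e-06  1.73647907e-02]
```

Request:
jog_arm(
  motion=[-0.033,0.087,-0.008,0,0,0,-1,-0.033,0.087,-0.008,0,0,0,-1,0,0,0,0.5,-0.3,0,-1,0,0,0,0.1,-0.1,1.5,-1,0,0,0,0,0,1.5,-1,0,0,0,0,0,1.3,-1,0,0,0,0,0,0,-1,0,0,0,0,0,0,-1],
)

```text
time_s: 43.95
ee_pos: [0.3884, -0.1721, 0.0291]
ee_rot: [[-0.618, 0.777, 0.119], [0.753, 0.628, -0.194], [-0.226, -0.031, -0.974]]
force: [0.6, -0.1, -0.0]
opening: -0.0001
grasp_force: 0.0
```

```bash
python3 -c "
from rig import robot
import pickle
pickle.dump(robot.camera('scene'),open('p1.pkl','wb'))";python3 cmpr.py; python3 -c "
from rig import robot
from h import *
s=robot.observe();R=s['ee_rot'];p=s['ee_pos'];print(p,np.round(R,3),(p-F)@u,[round(float(x),3) for x in s['qpos']])"
```

```text
foot 1.0 [0.00671387 0.00335693]
dark top 1.0 [-0.00170898  0.00250244]
jar 1.0 [0.01239014 0.00073242]
0.12436672595757371 0.029776842663275845 [ 0.1267499  -0.14264273 -0.41788821] -0.19070451615333048
[ 0.38940453 -0.17233779  0.02977684] [[-0.617  0.777  0.12 ]
 [ 0.753  0.628 -0.194]
 [-0.227 -0.029 -0.974]] -0.0049001789029953155 [-0.299, 0.34, 2.326, -0.474, 0.335, -0.545]
```

Request:
jog_arm(
  motion=[0,0,0,-0.2,0.2,0.05,-1,0,0,0,-0.2,0.2,0.05,-1,0,0,0,-0.2,0,0.05,-1,0,0,0,0,0,0,-1,0,0,0,0,0,0,-1],
)

```text
time_s: 44.55
ee_pos: [0.3966, -0.175, 0.0293]
ee_rot: [[-0.617, 0.777, 0.12], [0.753, 0.628, -0.194], [-0.226, -0.029, -0.974]]
force: [-0.9, 0.0, 0.8]
opening: 0.0001
grasp_force: 0.0
```

```bash
python3 cmpr.py
```

```text
foot 0.999 [0.02319336 0.01654053]
dark top 1.0 [0.00073242 0.00134277]
jar 0.891 [0.53427124 0.1965332 ]
0.11780695514672238 0.029202939548043292 [-0.41558231 -0.67606726  0.52258954] -0.255648607443383
```

Request:
jog_arm(
  motion=[0,0,0,-0.1,0,0.02,-1,0,0,0,-0.1,0,0.02,-1,0,0,0,0,0,0,-1,0,0,0,0,0,0,-1],
)

```text
time_s: 45.0
ee_pos: [0.3979, -0.1765, 0.0292]
ee_rot: [[-0.618, 0.777, 0.12], [0.753, 0.628, -0.194], [-0.226, -0.029, -0.974]]
force: [-0.5, -0.5, 0.6]
opening: 0.0
grasp_force: 0.0
```

```bash
python3 cmpr.py
```

```text
foot 0.999 [0.02124023 0.0123291 ]
dark top 1.0 [-0.01806641  0.01004028]
jar 0.776 [0.75476074 0.32432556]
0.11575864992538368 0.029236565561662906 [ 0.03436975 -0.45743683  0.72453823] -0.3742388738315856
```

Request:
jog_arm(
  motion=[0,0,0,-0.1,0,0.02,-1,0,0,0,0,0,0,-1,0,0,0,0,0,0,-1],
)

```text
time_s: 45.35
ee_pos: [0.3984, -0.1772, 0.0292]
ee_rot: [[-0.618, 0.777, 0.12], [0.753, 0.628, -0.193], [-0.226, -0.029, -0.974]]
force: [-0.9, 1.0, -0.0]
opening: 0.0002
grasp_force: 0.7
```

```bash
python3 cmpr.py
```

```text
foot 0.999 [0.01885986 0.01098633]
dark top 1.0 [-0.00372314  0.00375366]
jar 0.715 [0.92379761 0.1390686 ]
0.11489079759876146 0.029206995187280347 [-0.75288612  1.19442089  0.7417895 ] 1.400133735162092
```

The fingertips touched the jar at 114.9 mm, putting its axis at about 74 mm. Push gently until the board moves.

Request:
jog_arm(
  motion=[0,0,0,-0.1,0,0.02,-1,0,0,0,0,0,0,-1,0,0,0,0,0,0,-1],
)

```text
time_s: 45.7
ee_pos: [0.3987, -0.1779, 0.0292]
ee_rot: [[-0.618, 0.777, 0.119], [0.753, 0.628, -0.193], [-0.225, -0.03, -0.974]]
force: [-2.3, 3.6, 1.0]
opening: 0.0002
grasp_force: 2.2
```

```bash
python3 cmpr.py
```

```text
foot 0.993 [0.02658081 0.07513428]
dark top 0.998 [-0.06762695 -0.00038147]
jar 0.705 [1.29803467 0.31330872]
0.11411952480962587 0.0291711637255965 [-2.97305387  3.90116549  0.95379536] 4.900891416736559
```

Request:
jog_arm(
  motion=[0,0,0,-0.1,0,0.02,-1,0,0,0,0,0,0,-1,0,0,0,0,0,0,-1],
)

```text
time_s: 46.05
ee_pos: [0.3998, -0.1789, 0.0293]
ee_rot: [[-0.618, 0.777, 0.12], [0.753, 0.628, -0.194], [-0.226, -0.029, -0.974]]
force: [-2.9, 4.2, 0.7]
opening: 0.0002
grasp_force: 2.0
```

```bash
python3 cmpr.py
```

```text
foot 0.978 [ 0.39221191 -0.01559448]
dark top 0.996 [-0.18463135  0.0410614 ]
jar 0.71 [1.80252075 0.10728455]
0.11267591048688828 0.029345727370037364 [-2.05577035  2.86739544  1.15219829] 3.5196382955350223
```

The board's foot moves with the jar (+0.39 px, top −0.18 px), so contact is definite. Retreat and check that both are at rest.

Request:
jog_arm(
  motion=[0,0,0,0.1,0,-0.02,-1,0,0,0,0.5,0,-0.1,-1,0,0,0,2,0,-0.5,-1,0,0,0,3,0,-1,-1,0,0,0,2,0,-4,-1,0,0,0,2,0,-4,-1,0,0,0,0,0,-3,-1,0,0,0,0,0,0,-1],
)

```text
time_s: 46.9
ee_pos: [0.3274, -0.0815, 0.1338]
ee_rot: [[-0.617, 0.776, 0.128], [0.752, 0.63, -0.194], [-0.231, -0.023, -0.973]]
force: [-0.2, 0.5, 0.4]
opening: 0.0002
grasp_force: 0.0
```

Run:
```python
from h import *
from rig import robot
import cv2
S0,_=pickle.load(open("p9.pkl","rb"));S=robot.camera("scene");robot.camera("wrist");robot.camera("wrist");S2=robot.camera("scene")
g=lambda c:cv2.cvtColor(c["img"],cv2.COLOR_RGB2GRAY).astype(np.float32)
for l,A,B in(("vs before",S0,S),("rest",S,S2)):
  for nm,(x,y,w,h) in {"foot":(376,266,14,14),"dark":(384,180,28,34),"jar top":(344,217,26,30),"jar low":(344,245,18,22)}.items():
    cc,M=cv2.findTransformECC(g(A)[y:y+h,x:x+w].copy(),g(B),np.float32([[1,0,x],[0,1,y]]),cv2.MOTION_TRANSLATION,(3,100,1e-5),None,1);print(l,nm,round(cc,3),(M[:,2]-[x,y]).round(3))
s=robot.observe();print(s["time_s"],s["ee_pos"],s["force"])
```

```text
vs before foot 0.973 [ 0.456 -0.015]
vs before dark 0.996 [-0.157  0.039]
vs before jar top 0.992 [ 0.695 -0.035]
vs before jar low 0.981 [ 0.926 -0.31 ]
rest foot 1.0 [0.004 0.003]
rest dark 1.0 [-0.002  0.003]
rest jar top 1.0 [-0.001  0.001]
rest jar low 1.0 [0.001 0.002]
47.1 [ 0.32524061 -0.08232433  0.12993731] [ 0.46635389  0.19860647 -0.60747588]
```

Everything is at rest, the jar touches the foot, and the robot is clear.

```bash
python3 -c "
from rig import robot
print(robot.sign_off())"
```

```text
the job is handed in; nothing more can be done
None
```

The job is handed in with no verdict shown: the board leans dark end up on the middle of the guard, about 14–15° off upright by calculation from the grip pose, and the jar stands upright against the middle of its foot, both at rest in the last images.

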